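# Preload the tension gauge and reset its peak arm

## Task

Make the tension gauge ready for the next run: first hang the weight carrier by its square handle on the gauge's hook and let go of it. Then, with the carrier hanging as the preload, push the peak arm on the gauge's dial back counter-clockwise (seen from above) until it rests fully home against its zero stop. Leave the carrier hanging still and the other loose things on the bench standing where they are.

Things in the scene. Friction and masses are not known exactly. Their poses are not given: they have to be found in the camera images.
- gauge: Tension gauge, fixed. Origin on the bench at its middle; own x points away from the robot at yaw 0, y left. Right end (centre 130 mm along -y): grey housing 150 x 150 x 70 mm high, round white dial on top. Left end: steel column, 24 mm thick, 251 mm high, at x +70, y +130 mm; a round steel hook (10 mm thick) reaches from it along -x. A foot 16 mm high joins both.
- hook_seat (a point): Top of the hook's lowest part, 200 mm above the bench, where a bar rests. Axes as the gauge's. The upturned end is 30 mm from here along -x, its top 27 mm higher; behind (+x) the hook rises by 11 mm to a block on the column (183 to 223 mm above the bench, front 62 mm from here). A handle must pass over the upturned end from the -x side and come down behind it.
- carrier_grip (a point): Centre of the black grip tab on top of the weight carrier, 157 mm above its underside; axes the carrier's. Tab: 14 mm (x) by 26 mm (y) by 40 mm high, on a short stem, 9 mm clear of the handle bar below. Carrier: loose, about 0.5 kg, dark round weight (foot 80 mm across, 12 mm high; upper part 60 mm across, to 45 mm) with a square wire handle. Both its sides are alike.
- carrier_bar (a point): Middle of the level top bar (6 mm wire, on its axis) of the carrier's square handle, 125 mm above the carrier's underside, 32 mm below the tab's centre. The bar runs 70 mm along the carrier's y between two uprights; under it is an opening 64 mm wide, 77 mm high for the hook. When hung its axis is about 3 mm above the hook seat.
- peak (a joint): Angle (rad) of the peak arm from its zero stop: 0 is fully home against the stop, where the arm points along the gauge's -x; it grows clockwise seen from above, up to 4.2. Light friction (about 1.2 N at the peg) holds it where it is left.
- dial_center (a point): Axis of the peak arm at the dial's face, 74 mm above the bench. The arm (aluminium, 10 mm wide, top 88 mm above the bench; hub 30 mm across, top 89 mm) sweeps over the dial. The stop is a small steel pin, 8 mm thick and 90 mm high above the bench, 30 mm out from the axis.
- peak_peg (a point): Middle of the free height of the upright black finger peg on the end of the peak arm, 106 mm above the bench: 12 mm thick, from the arm's top (88 mm) to 125 mm above the bench, 50 mm out from the axis. It can be pushed sideways with a fingertip.
- spare: Loose tall dark cylindrical weight, 56 mm across, 75 mm high with a little brass hook on top to 110 mm; origin under its centre. Not needed. It and the carrier may stand on either side.
- brass_a: Loose brass weight with a little hook, 32 mm across, 67 mm high over all; origin under its centre. Not needed.
- brass_b: Loose brass weight with a little hook, 24 mm across, 59 mm high over all; origin under its centre. Not needed.
- clamp: Loose stand clamp lying on the bench, about 115 mm long, 26 mm high; origin under the middle of its block. Not needed.
- jar: Loose empty drinking glass, 70 mm across, 85 mm high; origin under its centre. Not needed.
Not all that is in view belongs to the job. Leave any purple or turquoise look-alike of the part that bears carrier_grip alone.

How it is judged (in metres and radians):
On the way, in this order (a step that is already met when the one before it is completed fails the run):
1. the carrier hangs by its handle on the hook, let go (x of carrier_bar in the frame of hook_seat between -0.022 and 0.035 m and y of carrier_bar in the frame of hook_seat between -0.028 and 0.028 m and z of carrier_bar in the frame of hook_seat between -0.008 and 0.016 m and angle between carrier_bar's own z axis and vertical below 0.35 rad and contact force between carrier and gauge above 1 N and contact force between carrier and the fingers below 0.2 N), for 0.3 s.
2. the peak arm is at its zero stop while the carrier hangs (all of step 1 and value of joint peak below 0.06 rad), for 0.2 s.
At the end, for the whole second after the job is handed in: The carrier hangs by its handle bar in the hook (bar middle within 28 mm sideways, 22 mm before, 35 mm behind, -8 to 16 mm above the seat; tilt under 0.35 rad), let go, slower than 0.08 m/s; the peak arm rests within 0.06 rad of its stop (all of step 2 and velocity of joint peak between -0.05 and 0.05 rad/s and linear speed of carrier below 0.08 m/s); the robot touches nothing.
It fails at once if the tall dark weight is moved by more than 30 mm or tipped over (distance of spare from where it was at the start of the episode above 0.03 m or angle between spare's own z axis and vertical above 0.6 rad).
It fails at once if the larger brass weight is moved by more than 30 mm or tipped over (distance of brass_a from where it was at the start of the episode above 0.03 m or angle between brass_a's own z axis and vertical above 0.6 rad).
It fails at once if the smaller brass weight is moved by more than 30 mm or tipped over (distance of brass_b from where it was at the start of the episode above 0.03 m or angle between brass_b's own z axis and vertical above 0.6 rad).
It fails at once if the clamp is moved by more than 30 mm or tipped over (distance of clamp from where it was at the start of the episode above 0.03 m or angle between clamp's own z axis and vertical above 0.6 rad).
It fails at once if the glass is moved by more than 30 mm or tipped over (distance of jar from where it was at the start of the episode above 0.03 m or angle between jar's own z axis and vertical above 0.6 rad).
It also fails if it takes over 64 s, if anything falls off the work surface, if the arm or the gripper's body presses on something with over 40 N, if the wrist force passes 120 N, or if a joint passes its speed limit or range.

## Robot

A 6-joint arm with a two-finger parallel gripper is mounted at the origin on the work surface. World frame = base frame: x ahead of the robot, y to its left, z up, the work surface at z = 0. Lengths are in mm, angles in rad, forces in N, time in s.
With the tool pointing down it reaches from about 275 to 750 mm from the base axis. Payload 10.2 kg.
Tool frame: the origin (TCP) lies on the front face of the gripper's body, between the roots of the fingers; the fingertips stand 73 mm ahead of it and the grasp point (between the pads) lies ctrl.grip_depth ahead of it (ctrl.grip_depth is the distance from the TCP to the grasp point, in mm); z points along the fingers, y is the direction in which the jaws open and shut (so a half turn about z gives the same grasp; the last joint's range is limited). The gripper opens to 85 mm and grips with 20 to 120 N. Pads are 22 mm wide; open, the fingers measure 114 mm over their backs; the gripper's body (76 mm by 85 mm) begins 54 mm behind the grasp point. The pads swing forward as they close: fully open they stand 13 mm farther back than shut.
Start: joints at [-1.408, 0.313, 1.498, -0, 1.331, -0.223], TCP at [197.546, -486.423, 303.894] pointing down, gripper open.
Joint ranges: [-2.94, 2.94], [-0.97, 2.17], [0.19, 2.56], [-1.23, 4.37], [0.02, 3.11], [-2.88, 2.88]. Speed limits (rad/s): [2.39, 2.39, 3.01, 3.14, 3.14, 3.14].

## Interface

Orientations are given as a unit quaternion [w, x, y, z].
In Python, from rig import readout, capture, ctrl, nets gives the robot as it stands. The module is installed in compiled form; this text tells all that it offers.
- The arm moves only by the tool apply_moves, never from a script. Its argument "targets" is a list of rows, each a list of 4 numbers: the shift along the tool's x, y, z in cm, then the turn about the tool's z in degrees. A call has 1 to 8 rows; each row shifts and turns the commanded pose from where the row before left it, along the tool's axes as they then stand; what a row does not reach is not made up. A row lasts 1/10 s, in which the tool goes at most 50 mm and 8.59 degrees, less where a joint would pass 70% of its speed; a pose out of reach is approached as far as the arm can. A call with a gripper value outside its range is refused whole. "grip" is the finger opening in cm, from 0 to 8.54, set as the call begins (left out, the last holds). The fingers move at their own pace and stop on an object; "force" is the grip in N (left out, the last holds). Time passes only in rows, so rows that do not move let the fingers close. It gives the time, the measured TCP pose, the force and the opening at its end, in the units of the state.
- readout.sense(): the state, without advancing time (a new reading comes with each control period).
- capture(name): name is "side" or "top"; returns a dict with "img" (480x640x3 uint8, red, green, blue), "fov_y" (degrees; the focal length in pixels is half the picture's height over the tangent of half this angle, whatever the lens; pixels are square), "cx", "cy" (the principal point, pixels), "D" ([k1, k2, p1, p2, k3] as OpenCV has them; the pictures are not rectified), "eye" and "rotation" of the camera in the world. Camera axes: x right, y down, z forward; pixel columns grow to the right and rows downward; lengths in mm; the calibration is good to about 2 mm. A picture is of the moment at which its call begins. There is no depth.
- ctrl.finish_job(): hands the job in, once; it reports no verdict.
Trained networks look in the newest picture that a camera, given by its name, has taken for a name from the list of things; names that differ only in an ending like _2 or _b are one class to them, and where a whole thing is asked for, a point or a joint stands for the part that bears it (a point fixed in the world has none). Each returns a list of dicts, best first, with "score" (0 to 1); they miss things now and then, are a little off and sometimes report something else, mostly with a low value. They report only what shows in the picture. A call takes as long as a camera call. They do not tell look-alikes from the thing itself.
- nets.boxes_of(camera, target): "location" ([column, row] as shares, 0 to 1, of the picture: columns of its width, rows of its height, amid what is visible of it).
The state is a dict: "time_s": time; "joints": joint angles; "dq": joint speeds; "tau": joint torques, N m; "eef_pos": TCP position; "ee_rot": TCP orientation; "force": force on the tool from outside, world axes, zero at the start; "wrist_torque": the same for the moment, N m; "grip_width": opening from 0.0 (shut) to 1.0 (fully open).
Only numpy, scipy, OpenCV 4.12 (cv2) and the standard library are available. Lean on these libraries where they do the work, as an engineer would, in place of code of your own. Each camera call takes 0.05 s, during which the arm holds its last target.

## Working session

There is one attempt and no reset: what is moved stays moved. The work goes in short steps, Python scripts to look and compute and a tool call to move; the robot and the scene stay as the last step left them, time stands still between calls to the robot, and variables do not carry over. Pictures are saved under pics/ and viewed, and the job is handed in when it is done.

Besides the shell and the picture viewer there is one more tool, called after ">>>" by a JSON object that holds its "method" and its "body", one argument or row to a line. apply_moves: Moves the arm, as the interface text tells. Its arguments: {"type":"object","properties":{"targets":{"type":"array"},"grip":{"type":"number"},"force":{"type":"number"}},"required":["targets"]}

```bash
mkdir -p pics; cat > h.py <<'E'
import numpy as np,cv2
from rig import readout,capture,ctrl,nets
def K(c):
    f=c['img'].shape[0]/2/np.tan(np.radians(c['fov_y'])/2)
    return np.array([[f,0,c['cx']],[0,f,c['cy']],[0,0,1.]])
def proj(c,P):
    R=np.array(c['rotation']);P=np.atleast_2d(P).astype(float)
    pc=(P-np.array(c['eye']))@R
    return cv2.projectPoints(pc.reshape(-1,1,3),np.zeros(3),np.zeros(3),K(c),np.array(c['D'],float))[0].reshape(-1,2)
def ray(c,uv):
    n=cv2.undistortPoints(np.array(uv,float).reshape(-1,1,2),K(c),np.array(c['D'],float)).reshape(-1,2)
    d=np.c_[n,np.ones(len(n))]@np.array(c['rotation']).T
    return np.array(c['eye'],float),d/np.linalg.norm(d,axis=1)[:,None]
def atz(c,uv,z):
    e,d=ray(c,uv);return e+d*((z-e[2])/d[:,2])[:,None]
def tri(c1,u1,c2,u2):
    e1,d1=ray(c1,[u1]);e2,d2=ray(c2,[u2]);d1=d1[0];d2=d2[0]
    A=np.c_[d1,-d2];s=np.linalg.lstsq(A,e2-e1,rcond=None)[0]
    a=e1+s[0]*d1;b=e2+s[1]*d2;return (a+b)/2,np.linalg.norm(a-b)
def save(c,n):cv2.imwrite('pics/'+n,c['img'][:,:,::-1])
E
python3 - <<'E'
from h import *
s=readout.sense();print(s);print(ctrl.grip_depth)
for n in('side','top'):
    c=capture(n);save(c,n+'0.png');print(n,c['eye'],np.array(c['rotation']).tolist(),c['fov_y'],c['cx'],c['cy'],c['D'])
    for t in['gauge','hook_seat','carrier_grip','carrier_bar','dial_center','peak_peg','spare','brass_a','brass_b','clamp','jar']:
        print(t,[(np.round(np.array(r['location'])*[640,480],0).tolist(),round(r['score'],2)) for r in nets.boxes_of(n,t)][:5])
E
```

```text
{'time_s': 0.0, 'joints': array([-1.40840305e+00,  3.13441275e-01,  1.49842205e+00,  3.71170193e-05,
        1.33101892e+00, -2.23369418e-01]), 'dq': array([ 5.01224821e-04, -1.48503692e-03,  9.54866961e-04,  1.26364718e-03,
       -1.41427715e-03,  9.99190517e-05]), 'tau': array([ 1.02904232e-03, -4.12262177e+01, -2.59742332e+01, -1.04283556e-04,
        4.16847717e-03, -8.66050186e-06]), 'eef_pos': array([ 197.52234871, -486.2492009 ,  303.34514588]), 'ee_rot': array([-6.43947901e-04,  9.81456634e-01,  1.91683225e-01,  3.76719162e-05]), 'force': array([ 0.37263873, -0.11808737, -0.26185814]), 'wrist_torque': array([0.01684269, 0.02498585, 0.01671081]), 'grip_width': 0.9990317867298387}
53.900000000000006
side [-185.64787484  840.53044653  928.24844697] [0.14863968137670747, -0.276500500320335, 0.8439481558100246, -0.43497727382898294] 43.01642977559355 316.8942518958342 235.41879736799555 [-0.02086417  0.          0.          0.          0.        ]
gauge [([253.0, 252.0], 0.95)]
hook_seat [([253.0, 258.0], 0.6), ([286.0, 222.0], 0.18)]
carrier_grip [([446.0, 240.0], 0.95), ([443.0
[... 416 characters left out ...]
112, 0.7085174269987673, -0.03418874375336797] 47.59278119870097 314.6149596919438 243.22131473949443 [-0.08628498  0.          0.          0.          0.        ]
gauge [([312.0, 185.0], 0.9)]
hook_seat [([310.0, 190.0], 0.57)]
carrier_grip [([423.0, 267.0], 0.71), ([418.0, 311.0], 0.65), ([458.0, 289.0], 0.57)]
carrier_bar [([455.0, 238.0], 0.97), ([460.0, 290.0], 0.8), ([417.0, 264.0], 0.61), ([419.0, 308.0], 0.56)]
dial_center [([310.0, 187.0], 0.66)]
peak_peg [([349.0, 194.0], 0.71)]
spare [([195.0, 278.0], 0.64), ([310.0, 188.0], 0.59)]
brass_a [([276.0, 270.0], 0.57), ([305.0, 267.0], 0.53)]
brass_b [([276.0, 270.0], 0.57), ([305.0, 267.0], 0.53)]
clamp [([174.0, 208.0], 0.63)]
jar []
```

```bash
cat > fix.py <<'E'
s=open('h.py').read()
s=s.replace("def proj","from scipy.spatial.transform import Rotation as Rr\ndef RM(c):\n    q=c['rotation'];return Rr.from_quat([q[1],q[2],q[3],q[0]]).as_matrix()\ndef proj").replace("R=np.array(c['rotation']);","R=RM(c);").replace("np.array(c['rotation']).T","RM(c).T")
open('h.py','w').write(s)
E
python3 fix.py
```

```text
(no output)
```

View pics/side0.png

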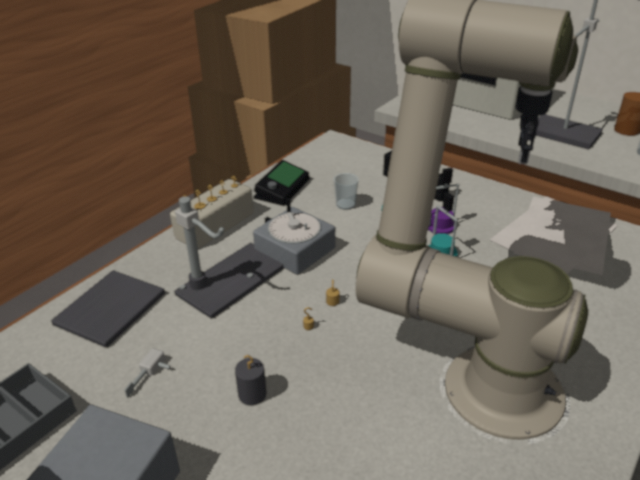

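View pics/top0.png

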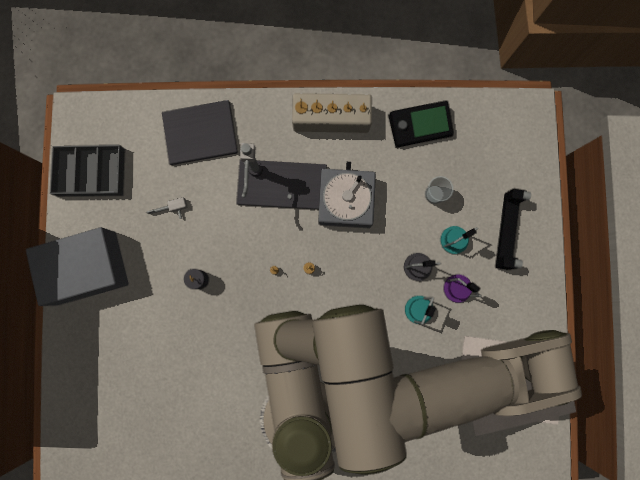

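```bash
python3 - <<'E'
import cv2
i=cv2.imread('pics/top0.png')
cv2.imwrite('pics/t1.png',cv2.resize(i[220:335,390:510],(800,600*115*800//(120*600)) ,interpolation=cv2.INTER_CUBIC)[:600] if 0 else cv2.resize(i[225:335,390:530],(760,597),interpolation=cv2.INTER_CUBIC))
cv2.imwrite('pics/t2.png',cv2.resize(i[135:240,230:390],(800,525),interpolation=cv2.INTER_CUBIC))
j=cv2.imread('pics/side0.png')
cv2.imwrite('pics/s1.png',cv2.resize(j[180:320,165:345],(771,600),interpolation=cv2.INTER_CUBIC))
E
```

```text
(no output)
```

View pics/t1.png

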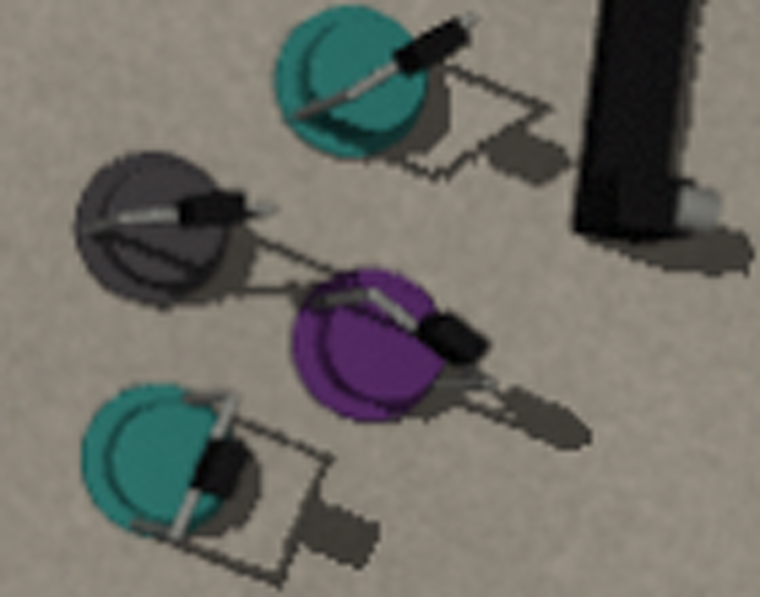

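View pics/t2.png

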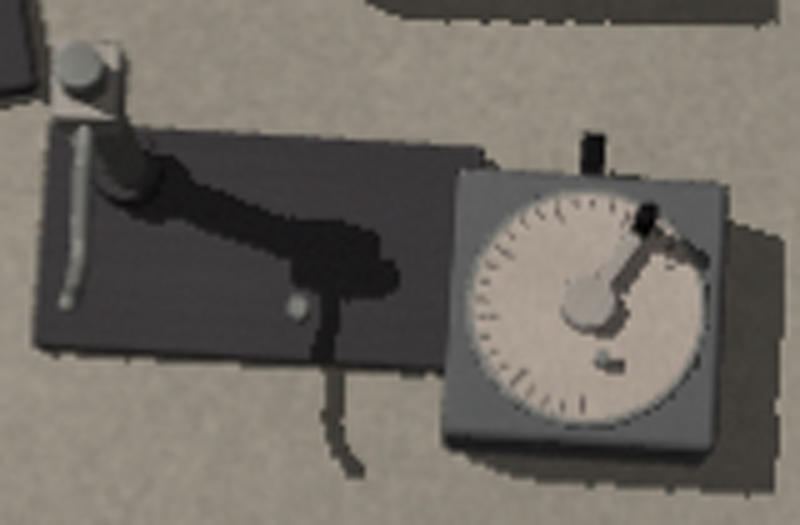

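View pics/s1.png

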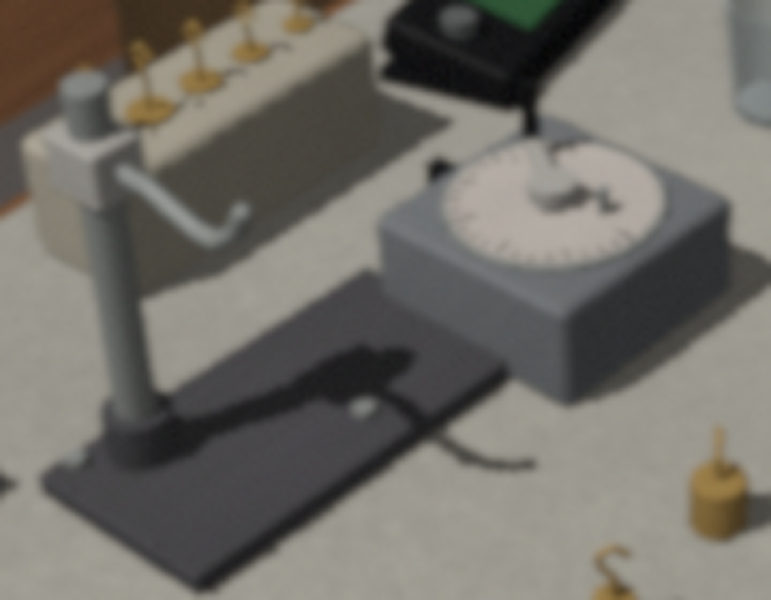

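```bash
python3 - <<'E'
from h import *
c=capture('top');s=capture('side')
def T(cr,o,sc):return (np.array(cr)/sc+o)
t2=lambda p:T(p,[230,135],5.);t1=lambda p:T(p,[390,225],5.43);s1=lambda p:T(p,[165,180],4.283)
dc=atz(c,[t2((591,303))],89)[0];col=atz(c,[t2((83,65))],251)[0];tip=atz(c,[t2((66,300))],227)[0]
print('dial',dc,'col',col,'tip',tip)
print('peg tri',tri(c,t2((648,214)),s,s1((527,92))), 'peg z125',atz(c,[t2((646,212))],118))
print('stop',atz(c,[t2((602,355))],90))
print('col tri',tri(c,t2((83,65)),s,s1((84,82))))
print('tip tri',tri(c,t2((66,300)),s,s1((239,212))))
print('housing tl,tr,bl,br z70',atz(c,[t2((460,170)),t2((728,185)),t2((442,440)),t2((713,448))],70))
print('foot corners z16',atz(c,[t2((52,122)),t2((35,345)),t2((485,147))],16))
for z,p in((12,(152,230)),(45,(165,218)),(177,(213,205))):print('carrier',z,atz(c,[t1(p)],z))
print('bar ends z125',atz(c,[t1((95,228)),t1((275,209))],125), 'purple tab',atz(c,[t1((453,337))],160),'base',atz(c,[t1((368,345))],12),'turqs',atz(c,[t1((352,82)),t1((155,458))],12),'tabs',atz(c,[t1((435,43)),t1((222,468))],160))
for n,z,p in(('spare',75,(196,279)),('ba',40,(310,268)),('bb',40,(276,270)),('jar',85,(439,187)),('clamp',10,(176,207))):print(n,atz(c,[p],z))
E
```

```text
dial [ 608.12400953 -125.60313248   89.        ] col [696.40419606 128.34746287 251.        ] tip [585.59396318 138.70696351 227.        ]
peg tri (array([ 651.975801  , -154.19175512,  115.27330054]), np.float64(2.4343723759428992)) peg z125 [[ 651.43939043 -153.60717118  118.        ]]
stop [[ 579.58979148 -131.07271986   90.        ]]
col tri (array([698.27837479, 129.66617478, 248.7106037 ]), np.float64(3.074481610993149))
tip tri (array([587.2935336 , 139.96379391, 221.30712095]), np.float64(1.5418125126452977))
housing tl,tr,bl,br z70 [[ 686.15140876  -55.94527232   70.        ]
 [ 676.97478288 -202.8571336    70.        ]
 [ 536.84584572  -45.01390717   70.        ]
 [ 531.55583616 -191.95276086   70.        ]]
foot corners z16 [[728.94968904 175.95985818  16.        ]
 [600.00270936 184.34853247  16.        ]
 [712.30649534 -71.00849543  16.        ]]
carrier 12 [[ 417.69399883 -323.67501691   12.        ]]
carrier 45 [[ 421.97159582 -324.18653887   45.        ]]
carrier 177 [[ 420.31058347 -321.03893423  177.        ]]
bar ends z125 [[ 412.91504855 -274.95544671  125.        ]
 [ 421.32928261 -361.83735327  125.        ]] purple tab [[ 358.77857803 -436.01686843  160.        ]] base [[ 357.39643311 -434.55043967   12.        ]] turqs [[ 493.83658643 -430.29074095   12.        ]
 [ 300.62216186 -322.617149     12.        ]] tabs [[ 496.83673792 -432.05473262  160.        ]
 [ 299.28567239 -325.87194094  160.        ]]
spare [[386.84223987 284.85569527  75.        ]]
ba [[416.57388453 -21.27647491  40.        ]]
bb [[411.6523592  72.0614733  40.       ]]
jar [[ 631.46806886 -372.9273319    85.        ]]
clamp [[593.98950098 359.7815156   10.        ]]
```

>>> {"method": "apply_moves", "body": {
  "targets": [
    [-4.6,-1.9,0,0],
    [-4.6,-1.9,0,0],
    [-4.6,-1.9,0,0],
    [-4.6,-1.9,0,0],
    [-4.6,-1.9,0,0],
    [-4.6,-1.9,0,0],
    [-4.6,-1.9,0,0],
    [0,0,0,0]
  ]
}}

```text
time_s: 2.1
eef_pos: [-155.8, -483.9, 303.6]
ee_rot: [-0.0, 0.982, 0.189, -0.001]
force: [1.3, 0.3, 0.1]
grip_width: 1.001
```

```bash
python3 - <<'E'
from h import *
c=capture('top');s=capture('side');save(s,'side1.png')
print(readout.sense()['eef_pos'])
i=s['img'][:,:,::-1][170:290,370:530]
cv2.imwrite('pics/s2.png',cv2.resize(i,(800,600),interpolation=cv2.INTER_CUBIC))
print([(np.round(np.array(r['location'])*[640,480],0).tolist(),round(r['score'],2)) for r in nets.boxes_of('side','carrier_grip')])
E
```

```text
[-151.60344187 -484.1829394   303.69217868]
[([395.0, 203.0], 0.93), ([400.0, 229.0], 0.59), ([443.0, 179.0], 0.5)]
```

View pics/s2.png

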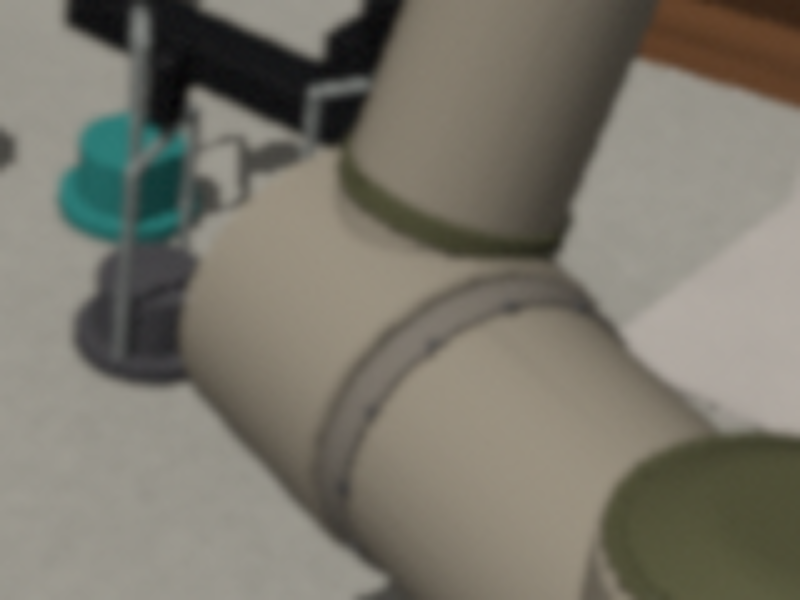

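```bash
cat > ov.py <<'E'
from h import *
def carrier_pts(x,y,yaw,zu=0):
    Rz=np.array([[np.cos(yaw),-np.sin(yaw)],[np.sin(yaw),np.cos(yaw)]])
    def w(p):p=np.array(p,float);return np.c_[p[:,:2]@Rz.T+[x,y],p[:,2]+zu]
    L=[[(0,-35,45),(0,-35,125),(0,35,125),(0,35,45)]]
    for z,r in((0,40),(12,40),(45,30)):
        a=np.linspace(0,6.2832,40);L.append([(r*np.cos(t),r*np.sin(t),z) for t in a])
    b=[(7,13),(-7,13),(-7,-13),(7,-13),(7,13)]
    for z in(137,177):L.append([(p[0],p[1],z) for p in b])
    return [w(l) for l in L]
def overlay(c,polys,box,sc,name,col=(0,0,255)):
    x0,y0,x1,y1=box
    i=cv2.resize(c['img'][y0:y1,x0:x1,::-1].copy(),None,fx=sc,fy=sc,interpolation=cv2.INTER_CUBIC)
    for p in polys:
        q=((proj(c,p)-[x0,y0]+.5)*sc)
        cv2.polylines(i,[q.round().astype(int)],False,col,1)
    cv2.imwrite('pics/'+name,i)
E
python3 - <<'E'
from ov import *
c=capture('top');s=capture('side')
s2=lambda p:np.array(p)/5.+[370,170]
print('side bar ends',atz(s,[s2((132,165)),s2((190,115))],125))
print('feet',atz(s,[s2((118,355))],30), 'tab', atz(s,[s2((165,85))],157))
P=carrier_pts(419,-323,np.radians(0))
overlay(c,P,(395,230,475,300),9,'o1.png');overlay(s,P,(370,160,450,250),6.6,'o2.png')
E
```

```text
side bar ends [[ 421.40983964 -292.13470601  125.        ]
 [ 421.74931594 -350.17029764  125.        ]]
feet [[ 407.64592856 -267.04513773   30.        ]] tab [[ 421.67078316 -320.40615561  157.        ]]
```

View pics/o1.png

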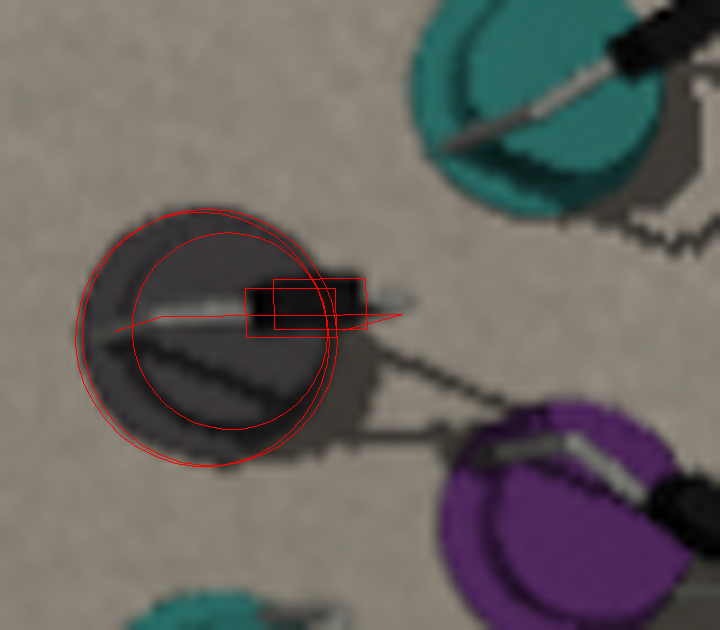

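View pics/o2.png

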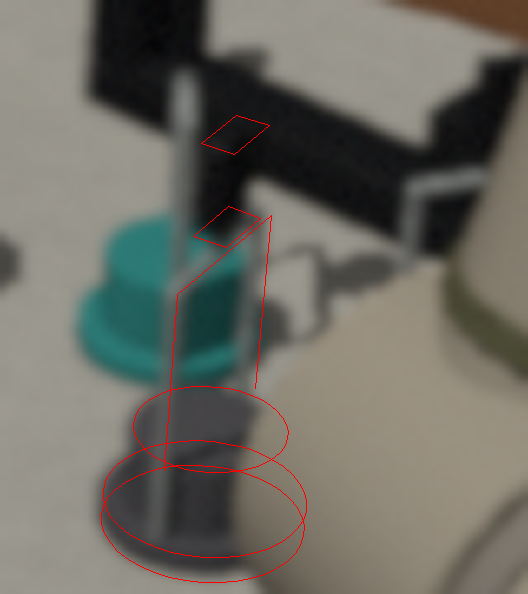

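```bash
python3 - <<'E'
from ov import *
c=capture('top');s=capture('side')
P=carrier_pts(421,-321,0.09)
overlay(c,P,(395,230,475,300),9,'o3.png');overlay(s,P,(370,160,450,250),6.6,'o4.png')
E
```

```text
(no output)
```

View pics/o3.png

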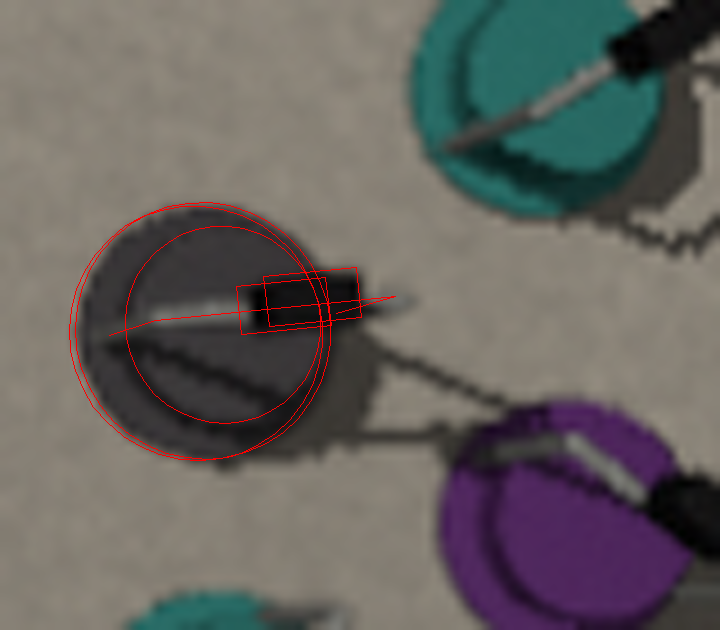

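View pics/o4.png

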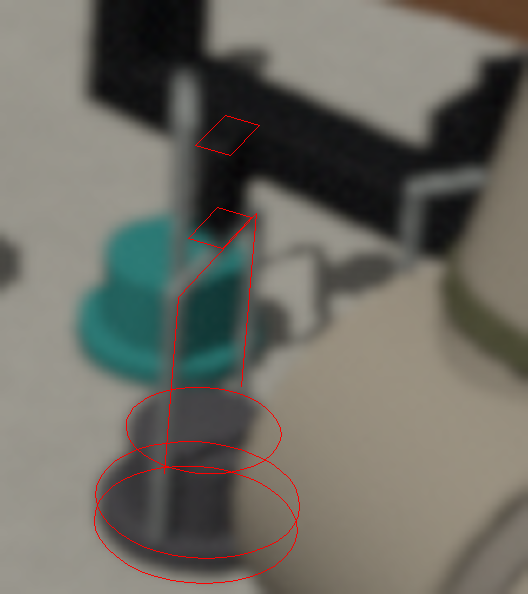

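>>> {"method": "apply_moves", "body": {
  "targets": [
    [4.2,0.44,0,0],
    [4.2,0.44,0,0],
    [4.2,0.44,0,0],
    [4.2,0.44,0,0],
    [4.2,0.44,0,0],
    [4.2,0.44,0,0],
    [4.2,0.44,0,0],
    [4.2,0.44,0,0]
  ]
}}

```text
time_s: 3.25
eef_pos: [175.8, -389.3, 304.2]
ee_rot: [0.0, 0.981, 0.192, -0.0]
force: [-0.6, -0.8, 0.0]
grip_width: 0.998
```

>>> {"method": "apply_moves", "body": {
  "targets": [
    [4.2,0.44,0,0],
    [4.2,0.44,0,0],
    [4.2,0.44,0,0],
    [4.2,0.44,0,0],
    [4.2,0.44,0,-8],
    [0,0,0,-8],
    [0,0,0,-8],
    [0,0,0,-8]
  ]
}}

```text
time_s: 4.05
eef_pos: [377.3, -331.0, 303.9]
ee_rot: [-0.0, 0.889, 0.458, -0.0]
force: [-0.9, 0.6, -0.5]
grip_width: 0.999
```

>>> {"method": "apply_moves", "body": {
  "grip": 5,
  "targets": [
    [0,0,0,-8],
    [0,0,0,-8],
    [0,0,0,-8],
    [0,0,0,-8],
    [0,0,0,-8],
    [0,0,0,0],
    [0,0,0,0]
  ]
}}

```text
time_s: 4.75
eef_pos: [376.8, -331.5, 304.0]
ee_rot: [0.0, 0.682, 0.731, -0.0]
force: [0.4, 0.3, -0.6]
grip_width: 0.582
```

```bash
cat > d.py <<'E'
from h import *
def tool():
    s=readout.sense();q=s['ee_rot'];R=Rr.from_quat([q[1],q[2],q[3],q[0]]).as_matrix();return s,R
def delta(x,y,z,ydeg=None):
    s,R=tool();p=s['eef_pos'];d=R.T@(np.array([x,y,z])-p)/10
    ax=np.degrees(np.arctan2(R[1,0],R[0,0]));ay=np.degrees(np.arctan2(R[1,1],R[0,1]))
    print('t',round(s['time_s'],2),'pos',p.round(1),'xang',round(ax,1),'tilt',R[2].round(3),'j6',round(s['joints'][5],2),'F',s['force'].round(1),'w',round(s['grip_width'],3))
    print('shift cm',d.round(2),'turn',None if ydeg is None else round((ax-ydeg),1))
E
python3 -c "
from d import *
delta(420.5,-322.5,211,94)"
```

```text
t 4.75 pos [ 376.8 -331.5  304. ] xang 93.9 tilt [-0.  0. -1.] j6 -1.02 F [ 0.4  0.3 -0.6] w 0.582
shift cm [0.59 4.42 9.3 ] turn -0.1
```

>>> {"method": "apply_moves", "body": {
  "targets": [
    [0.59,4.42,0,0],
    [0,0,3,0],
    [0,0,3,0],
    [0,0,0,0],
    [0,0,0,0]
  ]
}}

```text
time_s: 5.25
eef_pos: [420.4, -322.9, 244.7]
ee_rot: [0.0, 0.682, 0.731, -0.0]
force: [0.0, -0.5, 1.1]
grip_width: 0.59
```

```bash
python3 - <<'E'
from d import *
delta(420.5,-322.5,213,94)
c=capture('top');s=capture('side')
for n,i,b in(('a',c['img'],(380,220,500,310)),('b',s['img'],(360,130,480,230))):
    x0,y0,x1,y1=b;cv2.imwrite(f'pics/g0{n}.png',cv2.resize(i[y0:y1,x0:x1,::-1],None,fx=6,fy=6,interpolation=cv2.INTER_CUBIC))
E
```

```text
t 5.25 pos [ 420.4 -322.9  244.7] xang 94.0 tilt [-0.  0. -1.] j6 -0.95 F [ 0.  -0.5  1.1] w 0.59
shift cm [0.04 0.01 3.17] turn 0.0
```

View pics/g0a.png

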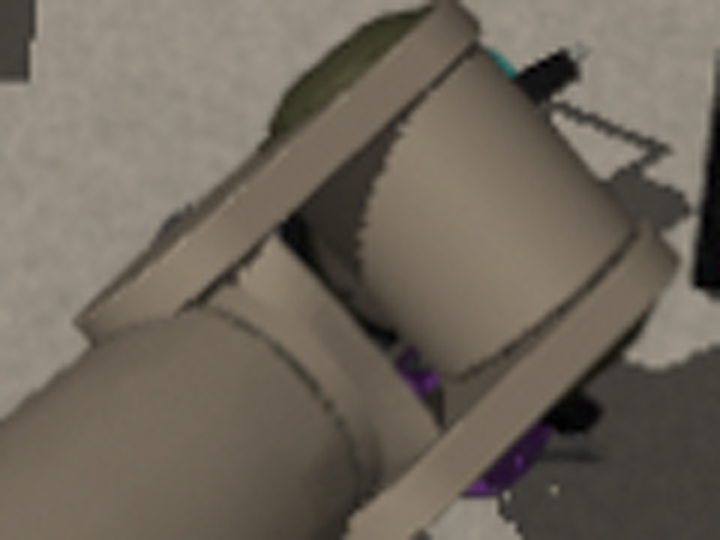

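View pics/g0b.png

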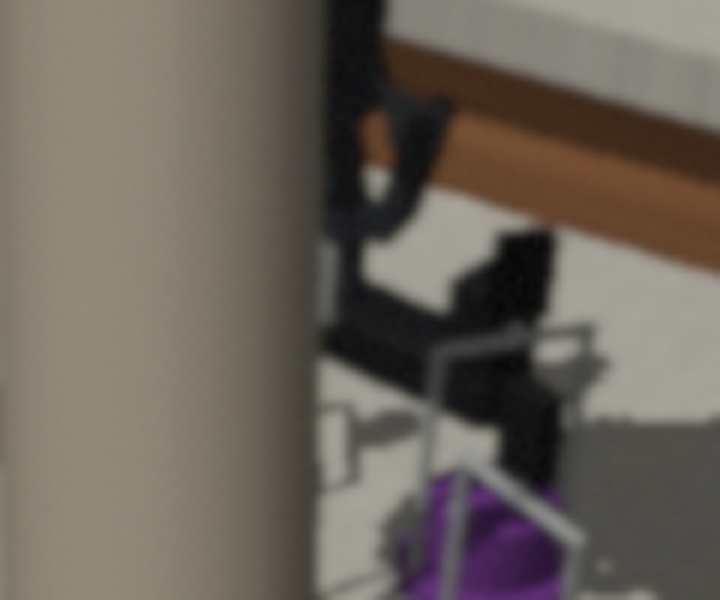

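Both views are hidden by the arm; the wrist is over the dark carrier, so I lower with force watch.

>>> {"method": "apply_moves", "body": {
  "targets": [
    [0,0,1.6,0],
    [0,0,1.5,0],
    [0,0,0,0]
  ]
}}

```text
time_s: 5.65
eef_pos: [420.0, -322.8, 212.7]
ee_rot: [-0.0, 0.682, 0.732, 0.0]
force: [-0.3, -0.1, -0.2]
grip_width: 0.585
```

>>> {"method": "apply_moves", "body": {
  "targets": [
    [0,0,0,0],
    [0,0,0,0],
    [0,0,0,0],
    [0,0,0,0],
    [0,0,0,0],
    [0,0,0,0]
  ],
  "grip": 0,
  "force": 40
}}

```text
time_s: 6.25
eef_pos: [420.3, -323.3, 214.1]
ee_rot: [0.001, 0.681, 0.732, -0.0]
force: [-3.4, -0.3, 6.7]
grip_width: 0.158
```

>>> {"method": "apply_moves", "body": {
  "targets": [
    [0,0,-2,0],
    [0,0,-3,0],
    [0,0,-4,0],
    [0,0,-4,0],
    [0,0,-3,0],
    [0,0,0,0],
    [0,0,0,0]
  ],
  "force": 60
}}

```text
time_s: 6.95
eef_pos: [420.1, -322.7, 371.7]
ee_rot: [-0.001, 0.681, 0.732, 0.0]
force: [0.3, -0.2, -5.1]
grip_width: 0.154
```

```bash
python3 - <<'E'
from d import *
delta(500,70,374,86)
c=capture('top');s=capture('side');save(c,'l1t.png');save(s,'l1s.png')
E
```

```text
t 6.95 pos [ 420.1 -322.7  371.7] xang 94.1 tilt [ 0.001 -0.001 -1.   ] j6 -0.95 F [ 0.3 -0.2 -5.1] w 0.154
shift cm [38.59 10.78 -0.19] turn 8.1
```

View pics/l1s.png

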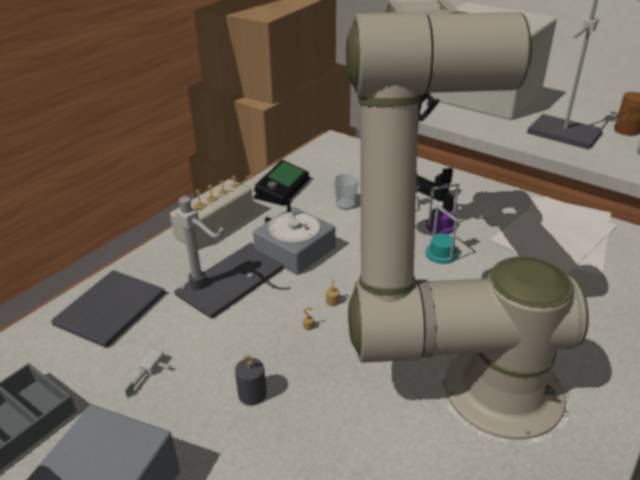

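>>> {"method": "apply_moves", "body": {
  "targets": [
    [2.5,0.7,0,0],
    [4.3,1.2,0,0],
    [4.3,1.2,0,0],
    [4.3,1.2,0,0],
    [4.3,1.2,0,0],
    [4.3,1.2,0,0],
    [4.3,1.2,0,0],
    [4.3,1.2,0,0]
  ]
}}

```text
time_s: 7.85
eef_pos: [487.4, 10.7, 371.3]
ee_rot: [-0.001, 0.681, 0.732, -0.001]
force: [0.6, -0.2, -3.5]
grip_width: 0.153
```

>>> {"method": "apply_moves", "body": {
  "targets": [
    [3.5,0.9,0,0],
    [1.5,0.4,0,0],
    [0.6,0.2,0,4],
    [0,0,0,4],
    [0,0,0,0],
    [0,0,0,0]
  ]
}}

```text
time_s: 8.45
eef_pos: [498.5, 65.7, 371.9]
ee_rot: [-0.001, 0.73, 0.683, -0.001]
force: [-0.8, 0.5, -3.7]
grip_width: 0.154
```

```bash
python3 - <<'E'
from d import *
delta(542,141,337,86)
c=capture('top');s=capture('side');save(c,'l2t.png');save(s,'l2s.png')
E
```

```text
t 8.45 pos [498.5  65.7 371.9] xang 86.2 tilt [ 0.    -0.002 -1.   ] j6 -0.04 F [-0.8  0.5 -3.7] w 0.154
shift cm [7.8  3.85 3.48] turn 0.2
```

View pics/l2s.png

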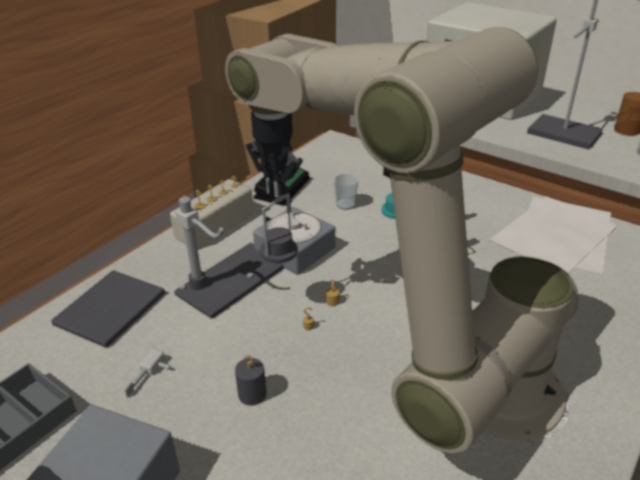

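View pics/l2t.png

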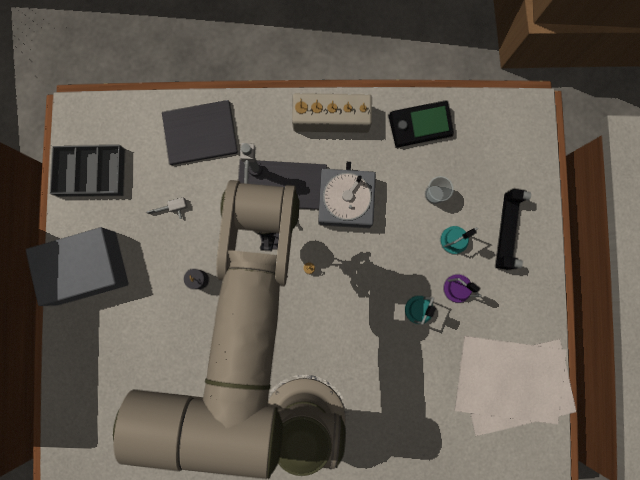

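>>> {"method": "apply_moves", "body": {
  "targets": [
    [2.6,1.3,1.2,0],
    [2.6,1.3,1.2,0],
    [2.6,1.3,1.2,0],
    [0,0,0,0],
    [0,0,0,0],
    [0,0,0,0]
  ]
}}

```text
time_s: 9.15
eef_pos: [542.7, 140.3, 337.3]
ee_rot: [0.0, 0.731, 0.683, 0.0]
force: [-0.1, -0.4, -4.6]
grip_width: 0.158
```

```bash
python3 - <<'E'
from d import *
from ov import *
delta(617,136,337,86)
s=capture('side');p=readout.sense()['eef_pos']
overlay(s,carrier_pts(p[0],p[1],-0.07,p[2]-213.5),(160,150,290,270),5.5,'h1.png')
overlay(s,[],(160,150,290,270),6,'h1r.png')
E
```

```text
t 9.15 pos [542.7 140.3 337.3] xang 86.1 tilt [-0.  0. -1.] j6 0.11 F [-0.1 -0.4 -4.6] w 0.158
shift cm [0.08 7.44 0.03] turn 0.1
```

View pics/h1.png

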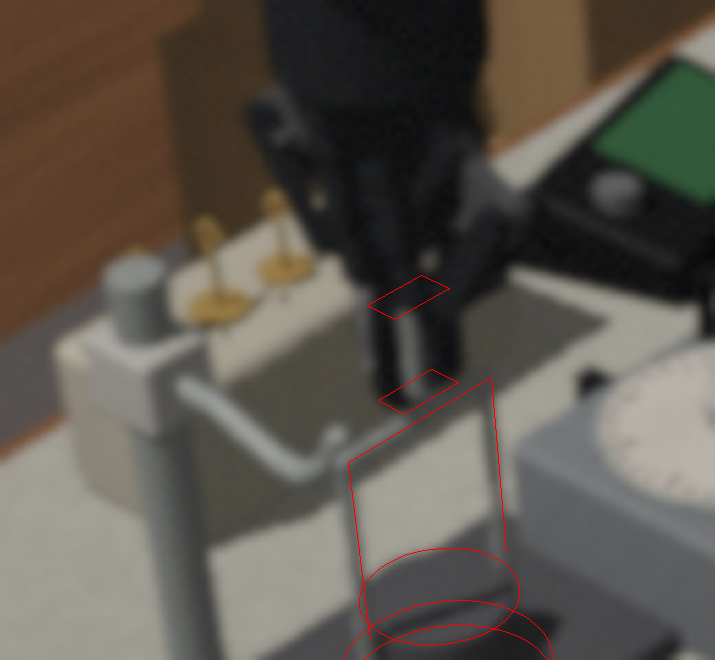

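View pics/h1r.png

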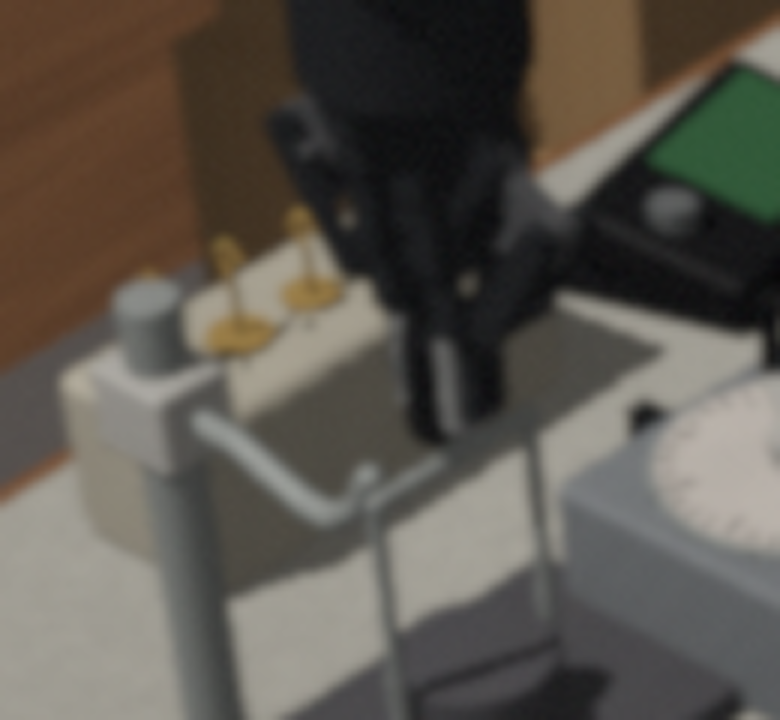

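>>> {"method": "apply_moves", "body": {
  "targets": [
    [0,1.5,0,0],
    [0,2,0,0],
    [0,2,0,0],
    [0,1.5,0,0],
    [0,0.5,0,0],
    [0,0,0,0],
    [0,0,0,0]
  ]
}}

```text
time_s: 9.9
eef_pos: [617.1, 135.7, 337.2]
ee_rot: [-0.0, 0.731, 0.683, 0.0]
force: [-0.6, 0.2, -4.0]
grip_width: 0.156
```

```bash
python3 - <<'E'
from d import *
from ov import *
delta(617,136,292,86)
s=capture('side');p=readout.sense()['eef_pos']
overlay(s,carrier_pts(p[0],p[1],-0.07,p[2]-213.5)[:1],(160,150,290,270),5.5,'h2.png')
overlay(s,[],(160,150,290,270),6,'h2r.png')
E
```

```text
t 9.9 pos [617.1 135.7 337.2] xang 86.1 tilt [ 0. -0. -1.] j6 0.1 F [-0.6  0.2 -4. ] w 0.156
shift cm [ 0.03 -0.01  4.52] turn 0.1
```

View pics/h2r.png

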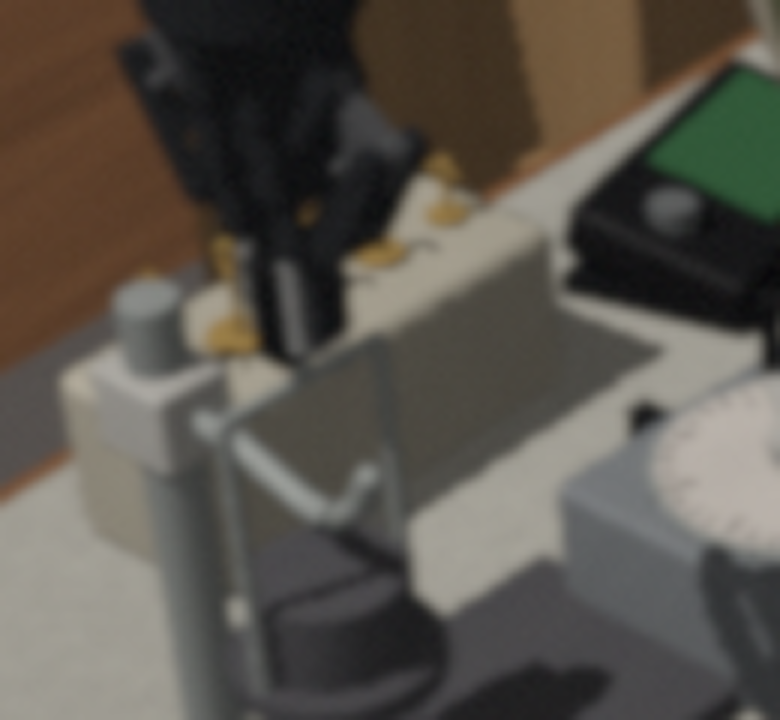

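>>> {"method": "apply_moves", "body": {
  "targets": [
    [0,0,1,0],
    [0,0,1.5,0],
    [0,0,1,0],
    [0,0,0.4,0],
    [0,0,0.2,0],
    [0,0,0,0],
    [0,0,0,0]
  ]
}}

```text
time_s: 10.65
eef_pos: [617.8, 135.8, 296.5]
ee_rot: [0.0, 0.731, 0.683, 0.0]
force: [0.4, 0.3, -4.1]
grip_width: 0.157
```

```bash
python3 - <<'E'
from d import *
from ov import *
delta(617,136,292,86)
s=capture('side');p=readout.sense()['eef_pos']
overlay(s,[],(160,150,290,270),6,'h3r.png')
E
```

```text
t 10.65 pos [617.8 135.8 296.5] xang 86.1 tilt [ 0.     0.001 -1.   ] j6 0.1 F [ 0.4  0.3 -4.1] w 0.157
shift cm [ 0.01 -0.08  0.45] turn 0.1
```

View pics/h3r.png

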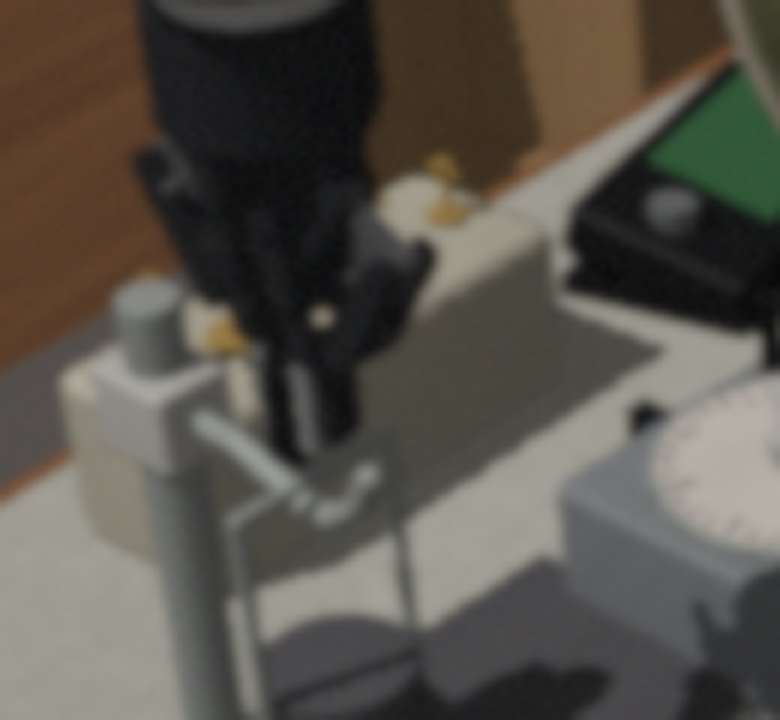

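>>> {"method": "apply_moves", "body": {
  "targets": [
    [0,0,0.2,0],
    [0,0,0.15,0],
    [0,0,0.1,0],
    [0,0,0,0],
    [0,0,0,0]
  ]
}}

```text
time_s: 11.2
eef_pos: [617.7, 135.8, 291.8]
ee_rot: [0.0, 0.731, 0.683, 0.0]
force: [-0.7, -0.9, 0.3]
grip_width: 0.153
```

>>> {"method": "apply_moves", "body": {
  "targets": [
    [0,0,0.05,0],
    [0,0,0,0]
  ]
}}

```text
time_s: 11.4
eef_pos: [617.7, 135.8, 291.6]
ee_rot: [0.0, 0.731, 0.683, 0.0]
force: [-1.8, 0.3, 3.1]
grip_width: 0.158
```

>>> {"method": "apply_moves", "body": {
  "targets": [
    [0,0,0,0],
    [0,0,0,0],
    [0,0,0,0],
    [0,0,0,0]
  ],
  "grip": 4.5
}}

```text
time_s: 11.8
eef_pos: [618.7, 135.7, 291.2]
ee_rot: [0.001, 0.731, 0.683, 0.002]
force: [6.7, -0.0, -0.9]
grip_width: 0.531
```

```bash
python3 - <<'E'
from d import *
from ov import *
delta(617,136,380,86)
s=capture('side');p=readout.sense()['eef_pos']
overlay(s,[],(160,150,290,270),6,'h4r.png')
E
```

```text
t 11.8 pos [618.7 135.7 291.2] xang 86.1 tilt [ 0.     0.004 -1.   ] j6 0.1 F [ 6.7 -0.  -0.9] w 0.531
shift cm [ 0.03 -0.13 -8.88] turn 0.1
```

View pics/h4r.png

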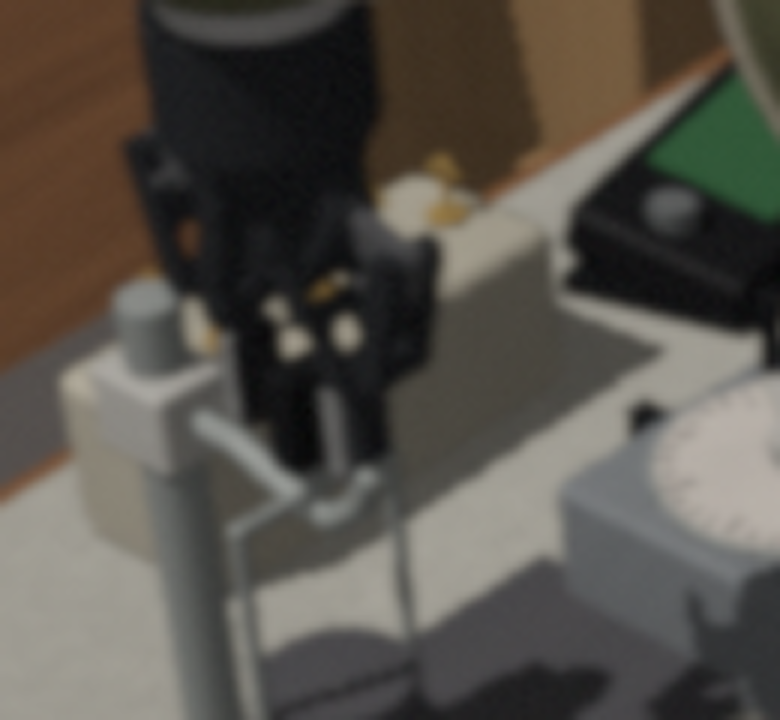

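>>> {"method": "apply_moves", "body": {
  "targets": [
    [0,0,0,0],
    [0,0,0,0],
    [0,0,0,0]
  ]
}}

```text
time_s: 12.15
eef_pos: [618.7, 135.7, 291.2]
ee_rot: [0.001, 0.731, 0.683, 0.002]
force: [8.0, 0.6, -0.7]
grip_width: 0.529
```

The steady +8 N means the near finger, opening, pressed on the hook's upturned end (tips at 218 mm, end at 227 mm). Narrow the opening and go up.

>>> {"method": "apply_moves", "body": {
  "targets": [
    [0,0,0,0],
    [0,0,0,0],
    [0,0,0,0]
  ],
  "grip": 2.6
}}

```text
time_s: 12.45
eef_pos: [617.5, 135.8, 290.7]
ee_rot: [-0.0, 0.731, 0.683, -0.0]
force: [-0.2, -0.2, 0.4]
grip_width: 0.304
```

>>> {"method": "apply_moves", "body": {
  "targets": [
    [0,0,-0.4,0],
    [0,0,-0.6,0],
    [0,0,-0.6,0],
    [0,0,0,0]
  ]
}}

```text
time_s: 12.85
eef_pos: [617.9, 135.9, 308.3]
ee_rot: [0.001, 0.731, 0.683, 0.001]
force: [0.7, -0.0, 0.7]
grip_width: 0.3
```

```bash
python3 - <<'E'
from d import *
from ov import *
delta(617,136,380,86)
s=capture('side');p=readout.sense()['eef_pos']
overlay(s,[],(160,150,290,270),6,'h5r.png')
E
```

```text
t 12.85 pos [617.9 135.9 308.3] xang 86.1 tilt [ 0.     0.002 -1.   ] j6 0.1 F [ 0.7 -0.   0.7] w 0.3
shift cm [ 0.01 -0.07 -7.17] turn 0.1
```

View pics/h5r.png

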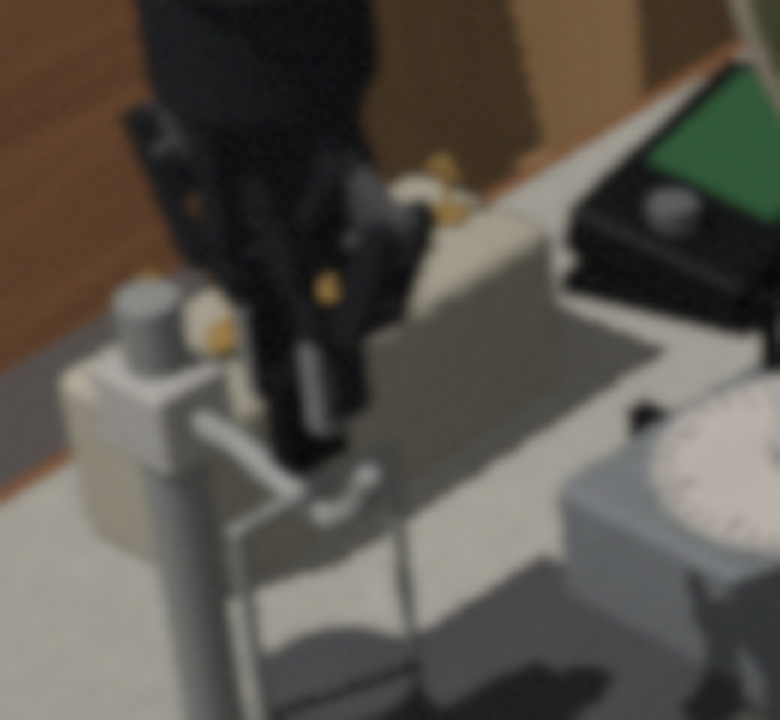

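Carrier stays on the hook. Tips are now above the hook's end, so open wider and rise.

>>> {"method": "apply_moves", "body": {
  "targets": [
    [0,0,0,0],
    [0,0,0,0],
    [0,0,-1,0],
    [0,0,-2,0],
    [0,0,-3,0],
    [0,0,-3,0],
    [0,0,-2,0],
    [0,0,0,0]
  ],
  "grip": 3.6
}}

```text
time_s: 13.7
eef_pos: [617.7, 135.8, 420.6]
ee_rot: [0.002, 0.731, 0.683, 0.002]
force: [0.2, 0.6, 0.4]
grip_width: 0.426
```

```bash
python3 - <<'E'
from d import *
from ov import *
delta(580,-50,420,86)
c=capture('top');s=capture('side');save(s,'h6.png')
overlay(s,[],(160,150,290,270),6,'h6r.png')
delta(580,-50,420,86)
E
```

```text
t 13.7 pos [617.7 135.8 420.6] xang 86.1 tilt [ 0.001  0.006 -1.   ] j6 0.1 F [0.2 0.6 0.4] w 0.426
shift cm [-18.8   -2.5    0.03] turn 0.1
t 13.8 pos [617.6 135.8 416.6] xang 86.1 tilt [ 0. -0. -1.] j6 0.1 F [ 0.8 -0.  -1.3] w 0.422
shift cm [-18.8   -2.49  -0.34] turn 0.1
```

View pics/h6r.png

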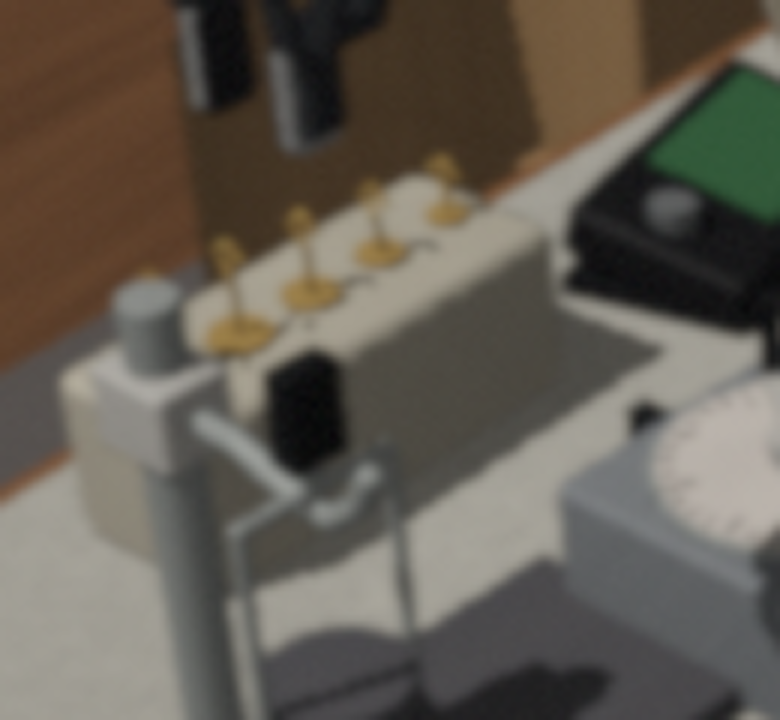

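```bash
python3 - <<'E'
from d import *
delta(632,-180,300,57)
c=capture('top');overlay=None
i=c['img'][150:235,310:390,::-1];cv2.imwrite('pics/dial.png',cv2.resize(i,None,fx=7,fy=7,interpolation=cv2.INTER_CUBIC))
E
```

```text
t 13.8 pos [617.6 135.8 416.6] xang 86.1 tilt [ 0. -0. -1.] j6 0.1 F [ 0.8 -0.  -1.3] w 0.422
shift cm [-31.41   3.58  11.66] turn 29.1
```

View pics/dial.png

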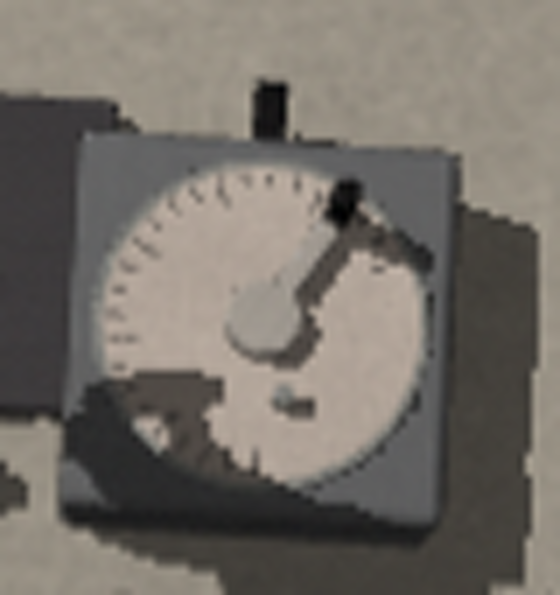

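>>> {"method": "apply_moves", "body": {
  "targets": [
    [-3.5,0.4,0,0],
    [-4.65,0.53,0,0],
    [-4.65,0.53,0,0],
    [-4.65,0.53,0,0],
    [-4.65,0.53,0,0],
    [-4.65,0.53,0,0],
    [-4.65,0.53,0,0],
    [0,0,0,7.2]
  ],
  "grip": 0.8
}}

```text
time_s: 14.65
eef_pos: [631.5, -185.6, 414.0]
ee_rot: [-0.002, 0.774, 0.633, -0.001]
force: [0.1, 1.1, -1.3]
grip_width: 0.097
```

>>> {"method": "apply_moves", "body": {
  "targets": [
    [0,0,3.5,7.3],
    [0,0,4,7.3],
    [0,0,3,7.3],
    [0,0,0,0],
    [0,0,0,0]
  ]
}}

```text
time_s: 15.15
eef_pos: [632.1, -179.9, 312.3]
ee_rot: [-0.0, 0.878, 0.479, -0.0]
force: [0.2, -0.1, 0.9]
grip_width: 0.092
```

```bash
python3 - <<'E'
from d import *
delta(632,-180,172,57)
c=capture('top');s=capture('side')
i=s['img'][150:275,200:350,::-1];cv2.imwrite('pics/p1.png',cv2.resize(i,None,fx=5,fy=4.8,interpolation=cv2.INTER_CUBIC))
E
```

```text
t 15.15 pos [ 632.1 -179.9  312.3] xang 57.2 tilt [-0. -0. -1.] j6 0.12 F [ 0.2 -0.1  0.9] w 0.092
shift cm [-1.000e-02  0.000e+00  1.403e+01] turn 0.2
```

View pics/p1.png

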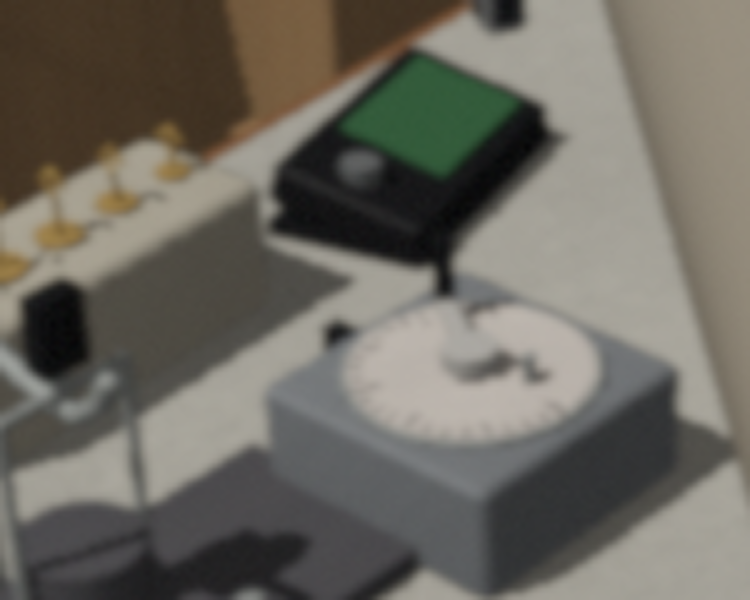

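>>> {"method": "apply_moves", "body": {
  "targets": [
    [0,0,4,0],
    [0,0,4,0],
    [0,0,3.5,0],
    [0,0,1.5,0],
    [0,0,1,0],
    [0,0,0,0],
    [0,0,0,0]
  ]
}}

```text
time_s: 15.95
eef_pos: [632.7, -180.2, 173.9]
ee_rot: [0.001, 0.879, 0.477, 0.001]
force: [-0.7, 0.6, 0.7]
grip_width: 0.09
```

```bash
python3 - <<'E'
from d import *
th=np.radians(-33);r=np.array([np.cos(th),np.sin(th)]);t=np.array([-r[1],r[0]])
p=np.array([608.1,-125.6])+50*r-16*t;print(p)
delta(p[0],p[1],172,57)
s=capture('side')
i=s['img'][150:275,200:350,::-1];cv2.imwrite('pics/p2.png',cv2.resize(i,None,fx=5,fy=4.8,interpolation=cv2.INTER_CUBIC))
E
```

```text
[ 641.31930384 -166.25068084]
t 15.95 pos [ 632.7 -180.2  173.9] xang 57.0 tilt [ 0.     0.003 -1.   ] j6 0.12 F [-0.7  0.6  0.7] w 0.09
shift cm [ 1.64 -0.04  0.19] turn 0.0
```

View pics/p2.png

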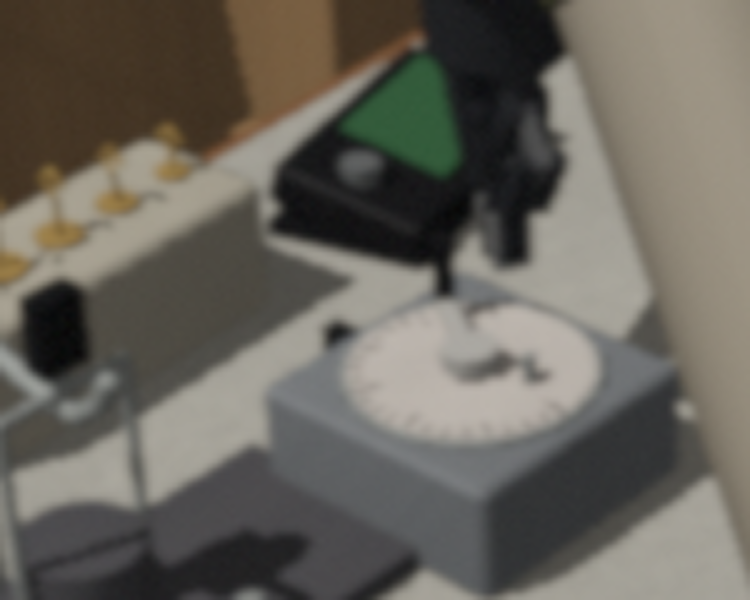

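>>> {"method": "apply_moves", "body": {
  "targets": [
    [0.8,0,0.1,0],
    [0.8,0,0,0],
    [0.71,0.17,0,-8],
    [0.71,0.17,0,-8],
    [0.71,0.17,0,-8],
    [0,0,0,0]
  ]
}}

```text
time_s: 16.6
eef_pos: [655.3, -148.5, 171.5]
ee_rot: [0.001, 0.76, 0.65, 0.001]
force: [1.5, -1.1, 0.4]
grip_width: 0.096
```

```bash
cat > arc.py <<'E'
from d import *
import sys
def arc(thd,flip=False,off=16,R=50,z=172):
    th=np.radians(thd);r=np.array([np.cos(th),np.sin(th)]);t=np.array([-r[1],r[0]])
    p=np.array([608.1,-125.6])+R*r-off*t
    delta(p[0],p[1],z,thd+90-(180 if flip else 0))
def pic(n):
    s=capture('side');i=s['img'][150:275,200:350,::-1];cv2.imwrite('pics/'+n,cv2.resize(i,None,fx=5,fy=4.8,interpolation=cv2.INTER_CUBIC))
E
python3 -c "
from arc import *
arc(-9);pic('p3.png')"
```

```text
t 16.6 pos [ 655.3 -148.5  171.5] xang 81.1 tilt [-0.     0.002 -1.   ] j6 -0.24 F [ 1.5 -1.1  0.4] w 0.096
shift cm [-0.08 -0.02 -0.05] turn 0.1
```

View pics/p3.png

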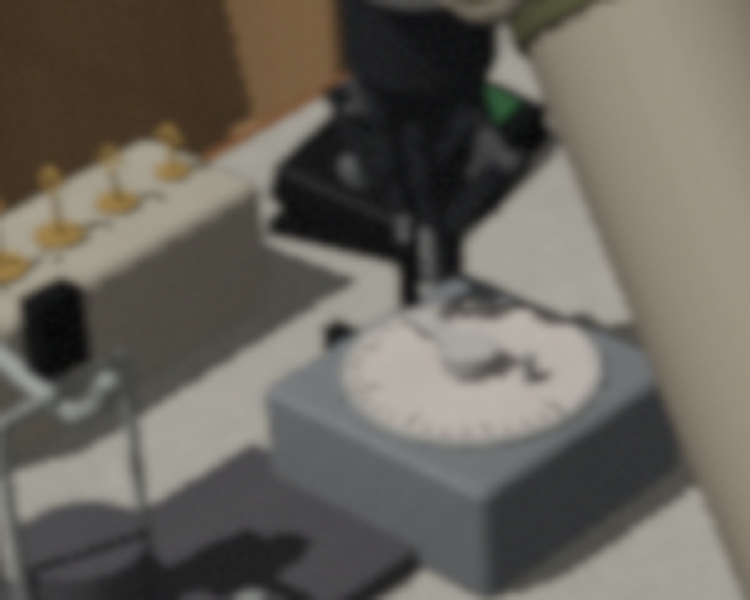

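>>> {"method": "apply_moves", "body": {
  "targets": [
    [0.71,0.17,0,-8],
    [0.71,0.17,0,-8],
    [0.71,0.17,0,-8],
    [0.71,0.17,0,-8],
    [0.71,0.17,0,-8],
    [0.71,0.17,0,-8],
    [0.71,0.17,0,-8],
    [0,0,0,0]
  ]
}}

```text
time_s: 17.45
eef_pos: [652.7, -99.6, 171.1]
ee_rot: [-0.0, 0.367, 0.93, 0.0]
force: [0.1, 0.9, 0.2]
grip_width: 0.096
```

```bash
python3 -c "
from arc import *
arc(47);pic('p4.png')"
```

```text
t 17.45 pos [652.7 -99.6 171.1] xang 136.9 tilt [ 0.001 -0.    -1.   ] j6 -1.15 F [0.1 0.9 0.2] w 0.096
shift cm [-0.11  0.06 -0.09] turn -0.1
```

View pics/p4.png

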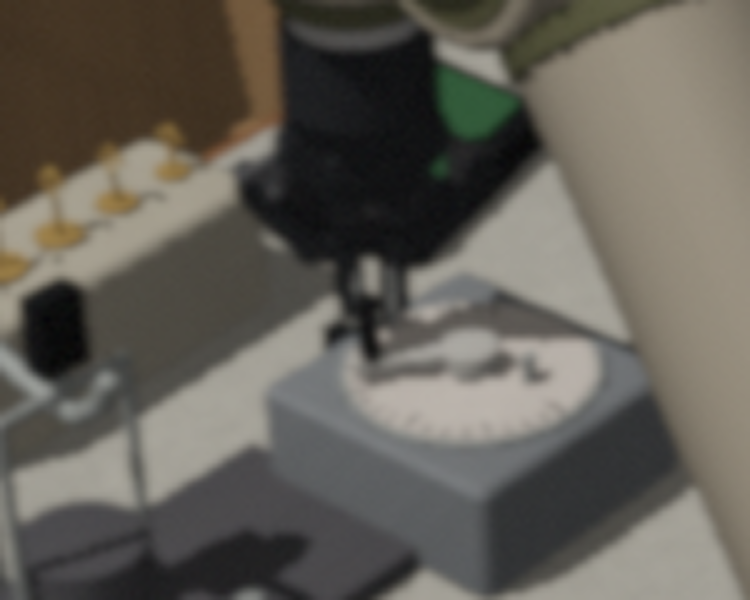

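>>> {"method": "apply_moves", "body": {
  "targets": [
    [0.71,0.17,0,-8],
    [0.71,0.17,0,-8],
    [0.71,0.17,0,-8],
    [0.71,0.17,0,-8],
    [0.71,0.17,0,-8],
    [0.71,0.17,0,-8],
    [0.71,0.17,0,-8],
    [0.71,0.17,0,-8]
  ]
}}

```text
time_s: 18.3
eef_pos: [604.2, -74.2, 171.0]
ee_rot: [0.0, -0.182, 0.983, -0.0]
force: [2.8, 0.1, -0.5]
grip_width: 0.095
```

>>> {"method": "apply_moves", "body": {
  "targets": [
    [0.71,0.17,0,-8],
    [0.71,0.17,0,-8],
    [0,0,0,0],
    [0,0,0,0]
  ]
}}

```text
time_s: 18.7
eef_pos: [590.0, -77.0, 170.9]
ee_rot: [-0.0, -0.314, 0.949, 0.0]
force: [-0.1, 0.2, -0.1]
grip_width: 0.096
```

```bash
python3 -c "
from arc import *
arc(127);pic('p5.png')"
```

```text
t 18.7 pos [590.  -77.  170.9] xang -143.4 tilt [ 0.  0. -1.] j6 -2.54 F [-0.1  0.2 -0.1] w 0.096
shift cm [-0.12  0.03 -0.11] turn -360.4
```

View pics/p5.png

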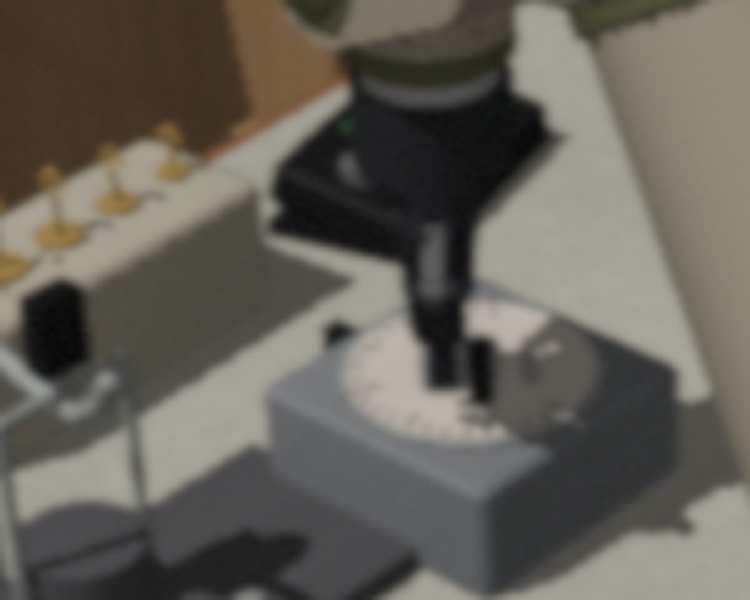

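>>> {"method": "apply_moves", "body": {
  "targets": [
    [-1,0,0,0],
    [0,0,-3,0],
    [0,0,-4,0],
    [0,0,0,8.5],
    [0,0,0,8.5],
    [0,0,0,8.5],
    [0,0,0,8.5],
    [0,0,0,8.5]
  ]
}}

```text
time_s: 19.55
eef_pos: [598.5, -70.3, 240.8]
ee_rot: [-0.0, 0.052, 0.999, 0.0]
force: [0.8, 0.5, 0.7]
grip_width: 0.09
```

>>> {"method": "apply_moves", "body": {
  "targets": [
    [0,0,0,8.5],
    [0,0,0,8.5],
    [0,0,0,8.5],
    [0,0,0,8.5],
    [0,0,0,8.5],
    [0,0,0,8.5],
    [0,0,0,8.5],
    [0,0,0,8.5]
  ]
}}

```text
time_s: 20.35
eef_pos: [598.5, -70.3, 240.8]
ee_rot: [-0.0, 0.602, 0.799, 0.0]
force: [0.1, 0.1, 0.3]
grip_width: 0.094
```

>>> {"method": "apply_moves", "body": {
  "targets": [
    [0,0,0,8.5],
    [0,0,0,8.5],
    [0,0,0,8.5],
    [0,0,0,8.5],
    [0,0,0,0],
    [0,0,0,0]
  ]
}}

```text
time_s: 20.95
eef_pos: [598.3, -70.5, 240.8]
ee_rot: [-0.0, 0.806, 0.593, -0.0]
force: [-0.2, -0.4, -0.6]
grip_width: 0.093
```

```bash
python3 -c "
from arc import *
arc(127,True,30);pic('p6.png')
s=capture('side')
C=np.array([608.1,-125.6])
for p in((482,340),(482,370),(482,400)):
    q=atz(s,[np.array(p)/[5,4.8]+[200,150]],{340:125,370:106,400:88}[p[1]])[0];d=q[:2]-C;print(q,np.linalg.norm(d),np.degrees(np.arctan2(d[1],d[0])))
"
```

```text
t 20.95 pos [598.3 -70.5 240.8] xang 72.7 tilt [ 0. -0. -1.] j6 -0.01 F [-0.2 -0.4 -0.6] w 0.093
shift cm [0.38 0.27 6.88] turn 35.7
[572.97942766 -86.14425385 125.        ] 52.82244320428546 131.67310008803935
[574.39416698 -87.02967215 106.        ] 51.22258652564876 131.14955591272908
[574.63410909 -86.46796431  88.        ] 51.49060178130173 130.53720886730522
```

View pics/p6.png

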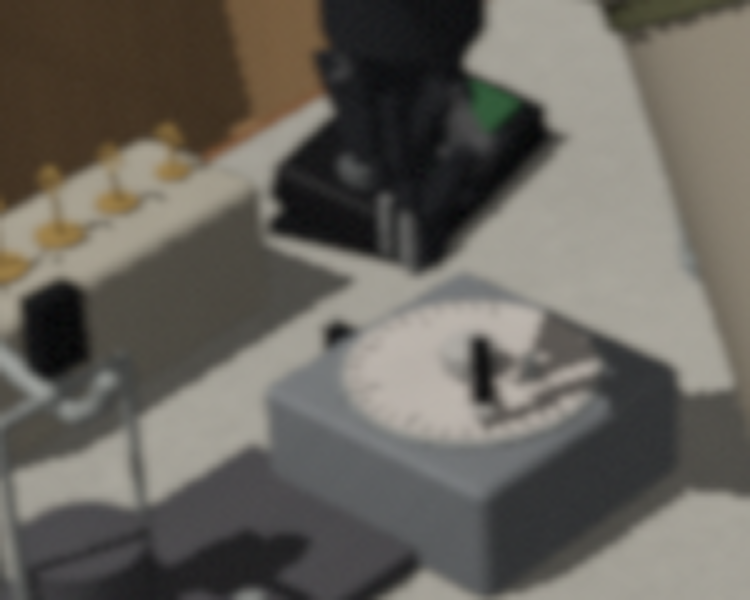

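>>> {"method": "apply_moves", "body": {
  "targets": [
    [0,0,0,8],
    [0,0,0,8],
    [0,0,0,8],
    [0,0,0,7.7],
    [0,0,0,0],
    [0,0,0,0]
  ]
}}

```text
time_s: 21.65
eef_pos: [598.0, -70.7, 240.9]
ee_rot: [0.0, 0.936, 0.351, 0.0]
force: [-1.0, 0.7, -0.5]
grip_width: 0.097
```

```bash
python3 -c "
from arc import *
arc(131,True,32)"
```

```text
t 21.65 pos [598.  -70.7 240.9] xang 41.1 tilt [ 0.  0. -1.] j6 0.54 F [-1.   0.7 -0.5] w 0.097
shift cm [ 0.36 -0.19  6.89] turn 0.1
```

>>> {"method": "apply_moves", "body": {
  "targets": [
    [0.36,-0.19,0,0],
    [0,0,3,0],
    [0,0,2.5,0],
    [0,0,1.3,0],
    [0,0,0,0],
    [0,0,0,0]
  ]
}}

```text
time_s: 22.25
eef_pos: [599.9, -67.0, 173.9]
ee_rot: [0.0, 0.937, 0.349, 0.001]
force: [0.7, -0.5, -0.4]
grip_width: 0.093
```

>>> {"method": "apply_moves", "body": {
  "targets": [
    [-0.6,0,0,0],
    [-0.5,0,0,0],
    [-0.5,0,0,0],
    [-0.45,-0.1,0,-5],
    [-0.45,-0.1,0,-5],
    [-0.45,-0.1,0,-5],
    [-0.45,-0.1,0,-5],
    [0,0,0,0]
  ]
}}

```text
time_s: 23.05
eef_pos: [572.0, -88.7, 173.3]
ee_rot: [0.0, 0.862, 0.506, 0.0]
force: [-0.8, 0.1, -0.2]
grip_width: 0.094
```

```bash
python3 -c "
from arc import *
arc(151,True,16);pic('p7.png')"
```

```text
t 23.05 pos [572.  -88.7 173.3] xang 60.8 tilt [ 0.  0. -1.] j6 0.15 F [-0.8  0.1 -0.2] w 0.094
shift cm [ 0.12 -0.06  0.13] turn -0.2
```

View pics/p7.png

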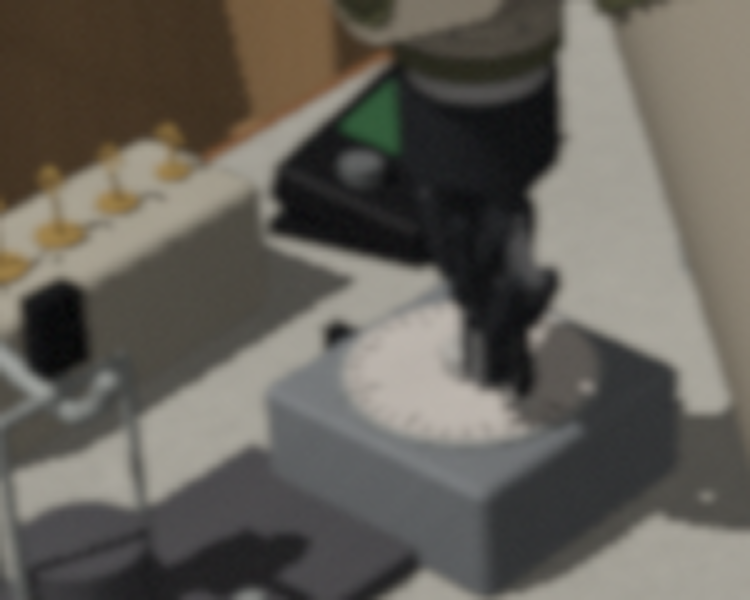

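>>> {"method": "apply_moves", "body": {
  "targets": [
    [-0.35,-0.1,0,-4],
    [-0.35,-0.1,0,-4],
    [-0.35,-0.1,0,-4],
    [-0.27,-0.07,0,-3],
    [-0.18,-0.05,0,-2],
    [0,0,0,0]
  ]
}}

```text
time_s: 23.7
eef_pos: [563.1, -100.5, 173.1]
ee_rot: [0.0, 0.779, 0.627, 0.0]
force: [2.2, -0.7, -0.7]
grip_width: 0.092
```

>>> {"method": "apply_moves", "body": {
  "targets": [
    [-0.18,-0.05,0,-2],
    [-0.18,-0.05,0,-2],
    [0,0,0,0],
    [0,0,0,0]
  ]
}}

```text
time_s: 24.1
eef_pos: [561.7, -103.2, 173.1]
ee_rot: [0.0, 0.757, 0.654, 0.001]
force: [3.8, 2.9, -0.9]
grip_width: 0.095
```

```bash
python3 -c "
from arc import *
arc(176,True,16);pic('p8.png')"
```

```text
t 24.1 pos [ 561.7 -103.2  173.1] xang 81.7 tilt [ 0.001  0.002 -1.   ] j6 -0.24 F [ 3.8  2.9 -0.9] w 0.095
shift cm [-0.32 -0.19  0.11] turn -4.3
```

View pics/p8.png

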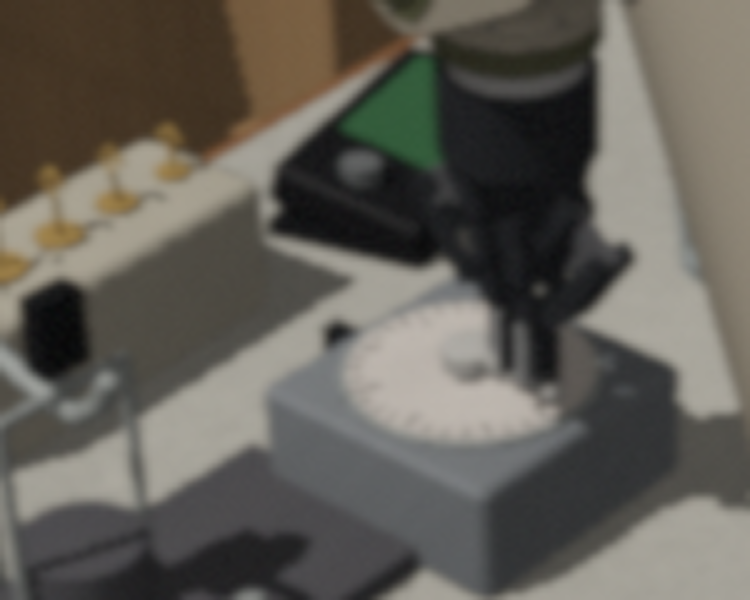

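>>> {"method": "apply_moves", "body": {
  "targets": [
    [-0.2,0,0,-2],
    [-0.2,0,0,-2],
    [0,0,0,0]
  ]
}}

```text
time_s: 24.45
eef_pos: [560.8, -104.7, 173.0]
ee_rot: [-0.002, 0.733, 0.68, 0.002]
force: [3.3, 17.7, 3.1]
grip_width: 0.098
```

>>> {"method": "apply_moves", "body": {
  "targets": [
    [-0.15,0,0,0],
    [0,0,0,0]
  ]
}}

```text
time_s: 24.65
eef_pos: [560.8, -105.1, 173.0]
ee_rot: [-0.003, 0.733, 0.68, 0.003]
force: [4.0, 23.8, 4.5]
grip_width: 0.099
```

>>> {"method": "apply_moves", "body": {
  "targets": [
    [-0.15,0,0,0],
    [0,0,0,0]
  ]
}}

```text
time_s: 24.85
eef_pos: [560.7, -105.6, 173.0]
ee_rot: [-0.004, 0.733, 0.68, 0.003]
force: [3.8, 30.4, 5.0]
grip_width: 0.097
```

The arm is hard against the stop (24–30 N reaction, peg at its home spot). I back off, rise and look.

>>> {"method": "apply_moves", "body": {
  "targets": [
    [0.4,0,0,0],
    [0.8,0,0,0],
    [1,0,0,0],
    [0,0,-3,0],
    [0,0,-4,0],
    [0,0,-4,0],
    [0,0,-4,0],
    [0,0,-3,0]
  ]
}}

```text
time_s: 25.65
eef_pos: [562.0, -88.5, 355.7]
ee_rot: [0.001, 0.733, 0.68, 0.0]
force: [0.5, 0.1, 0.1]
grip_width: 0.097
```

>>> {"method": "apply_moves", "body": {
  "targets": [
    [0,-4,0,0],
    [0,-4,0,0],
    [0,-4,0,0],
    [0,-4,0,0],
    [0,-3,0,0],
    [0,0,0,0],
    [0,0,0,0],
    [0,0,0,0]
  ]
}}

```text
time_s: 26.45
eef_pos: [373.2, -74.9, 352.9]
ee_rot: [0.0, 0.733, 0.681, -0.0]
force: [0.3, 0.4, -1.2]
grip_width: 0.09
```

```bash
python3 -c "
from arc import *
delta(0,0,0)
pic('p9.png')
c=capture('top');save(c,'f_t.png');s=capture('side');save(s,'f_s.png')
i=c['img'][135:240,230:390,::-1];cv2.imwrite('pics/f_z.png',cv2.resize(i,(800,525),interpolation=cv2.INTER_CUBIC))
i=s['img'][170:290,165:325,::-1];cv2.imwrite('pics/f_h.png',cv2.resize(i,(800,600),interpolation=cv2.INTER_CUBIC))
"
```

```text
t 26.45 pos [373.2 -74.9 352.9] xang 85.8 tilt [-0.  0. -1.] j6 -0.44 F [ 0.3  0.4 -1.2] w 0.09
shift cm [  4.73 -37.77  35.29] turn None
```

View pics/f_z.png

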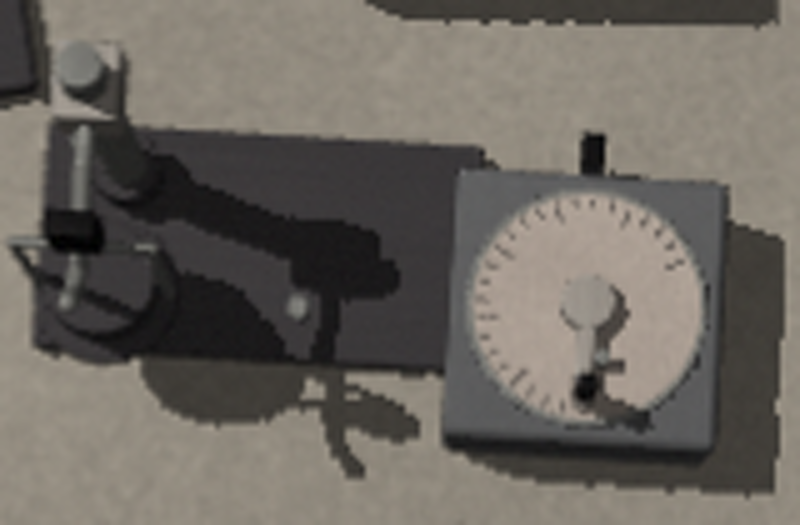

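View pics/f_h.png

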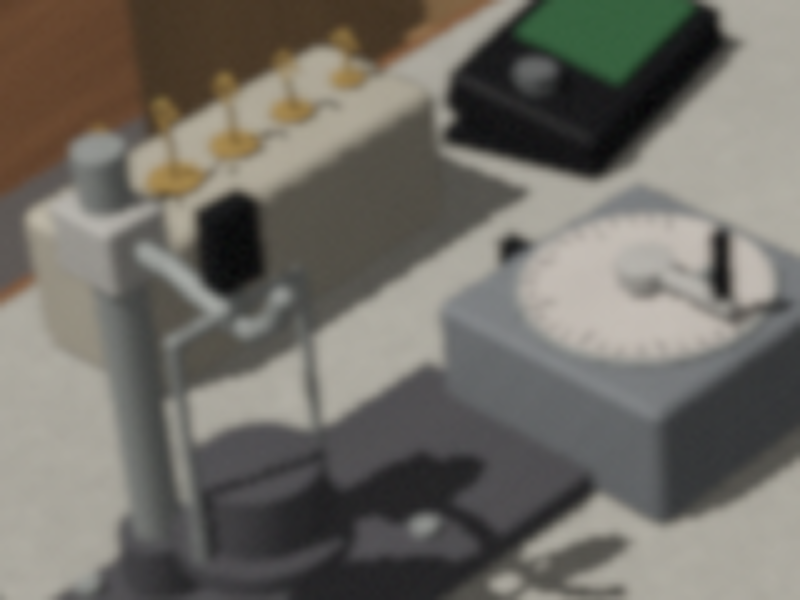

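View pics/f_t.png

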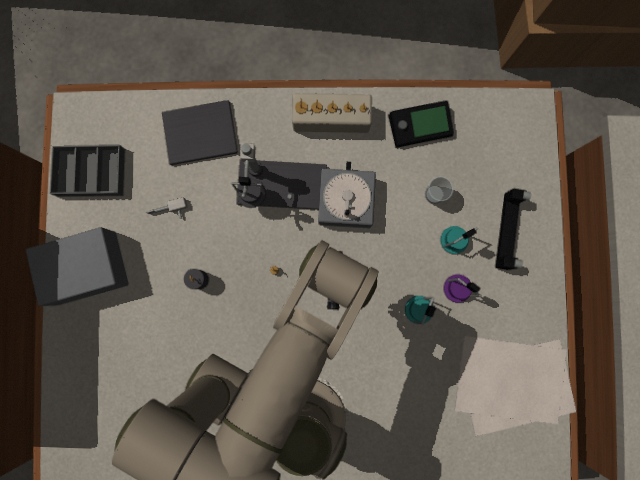

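```bash
python3 -c "
from h import *
c=capture('top');s=capture('side')
t2=lambda p:np.array(p)/5.+[230,135]
q=atz(c,[t2((586,386))],120)[0];d=q[:2]-[608.1,-125.6];print('peg',q,np.degrees(np.arctan2(d[1],d[0])),'home 176')
sp=np.array((721,265))/5.+[165,170];q=atz(s,[sp],106)[0];d=q[:2]-[608.1,-125.6];print('peg side',q,np.degrees(np.arctan2(d[1],d[0])))
print('bar',atz(c,[t2((12,242)),t2((153,247))],203),'seat ~617,136')
a=cv2.imread('pics/f_s.png')[:,:,::-1].astype(int);print('motion',np.abs(a-s['img']).max(), np.abs(a-s['img'])[170:300,165:345].mean())
"
```

```text
peg [ 558.1394682  -120.47675311  120.        ] 174.14501941032898 home 176
peg side [ 560.08681919 -118.70801986  106.        ] 171.83136234838582
bar [[619.71587952 169.16294011 203.        ]
 [616.54055998  98.77732085 203.        ]] seat ~617,136
motion 25 0.5412108262108262
```

```bash
python3 -c "
from h import *
c=capture('top')
i=c['img'][180:222,325:373,::-1];cv2.imwrite('pics/f_q.png',cv2.resize(i,None,fx=14,fy=14,interpolation=cv2.INTER_CUBIC))
"
```

```text
(no output)
```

View pics/f_q.png

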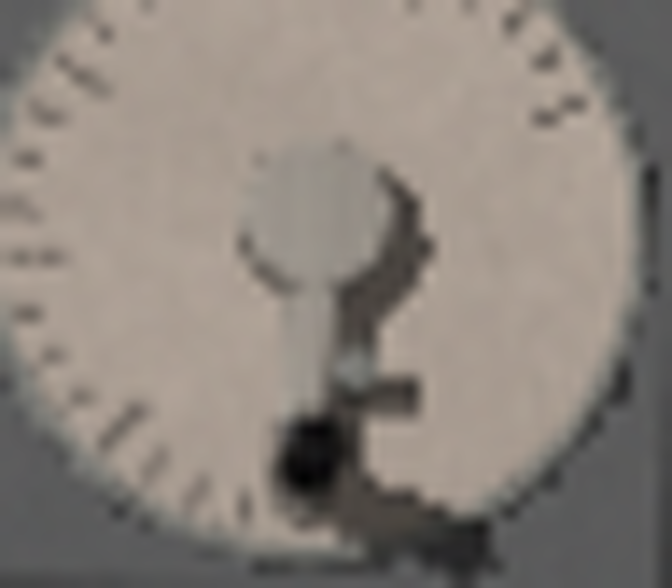

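The picture shows the arm touching the pin, but within about a pixel. One gentle re-push will settle it.

>>> {"method": "apply_moves", "body": {
  "targets": [
    [0,4,0,0],
    [0,4,0,0],
    [0,4,0,0],
    [0,4,0,0],
    [0,2.8,0,0],
    [0,0,0,0],
    [0,0,0,0]
  ]
}}

```text
time_s: 27.45
eef_pos: [560.0, -88.5, 352.2]
ee_rot: [-0.001, 0.732, 0.681, -0.0]
force: [0.2, 0.2, 0.4]
grip_width: 0.097
```

```bash
python3 -c "
from arc import *
delta(562,-89,173)"
```

```text
t 27.45 pos [560.  -88.5 352.2] xang 85.8 tilt [ 0.    -0.001 -1.   ] j6 -0.29 F [0.2 0.2 0.4] w 0.097
shift cm [-0.04  0.22 17.92] turn None
```

>>> {"method": "apply_moves", "body": {
  "targets": [
    [0,0.1,4,0],
    [0,0,4,0],
    [0,0,4,0],
    [0,0,3.5,0],
    [0,0,1.5,0],
    [0,0,0.9,0],
    [0,0,0,0],
    [0,0,0,0]
  ]
}}

```text
time_s: 28.25
eef_pos: [561.2, -88.8, 175.2]
ee_rot: [0.001, 0.733, 0.681, 0.0]
force: [-1.0, 0.0, -0.0]
grip_width: 0.095
```

>>> {"method": "apply_moves", "body": {
  "targets": [
    [-0.5,0,0,0],
    [-0.4,0,0,0],
    [-0.2,0,0,0],
    [-0.2,0,0,0],
    [0,0,0,0],
    [0,0,0,0]
  ]
}}

```text
time_s: 28.85
eef_pos: [560.1, -101.6, 173.9]
ee_rot: [0.0, 0.733, 0.681, -0.0]
force: [0.0, 0.8, 0.8]
grip_width: 0.093
```

>>> {"method": "apply_moves", "body": {
  "targets": [
    [-0.1,0,0,0],
    [0,0,0,0]
  ]
}}

```text
time_s: 29.05
eef_pos: [560.0, -102.2, 173.9]
ee_rot: [-0.0, 0.732, 0.681, 0.0]
force: [-0.1, 3.5, 0.9]
grip_width: 0.091
```

>>> {"method": "apply_moves", "body": {
  "targets": [
    [-0.1,0,0,0],
    [0,0,0,0]
  ]
}}

```text
time_s: 29.25
eef_pos: [559.9, -102.6, 173.8]
ee_rot: [-0.001, 0.732, 0.681, 0.001]
force: [1.2, 7.7, 1.5]
grip_width: 0.095
```

>>> {"method": "apply_moves", "body": {
  "targets": [
    [0.2,0,0,0],
    [0.3,0,0,0],
    [0.8,0,0,0],
    [0,0,-3,0],
    [0,0,-4,0],
    [0,0,-4,0],
    [0,0,-4,0],
    [0,0,-2,0]
  ]
}}

```text
time_s: 30.05
eef_pos: [561.2, -90.4, 347.7]
ee_rot: [0.002, 0.732, 0.681, 0.001]
force: [1.0, 0.3, -0.6]
grip_width: 0.089
```

>>> {"method": "apply_moves", "body": {
  "targets": [
    [0,-4,0,0],
    [0,-4,0,0],
    [0,-4,0,0],
    [0,-4,0,0],
    [0,-3,0,0],
    [0,0,0,0],
    [0,0,0,0],
    [0,0,0,0]
  ]
}}

```text
time_s: 30.85
eef_pos: [372.0, -76.8, 343.9]
ee_rot: [0.0, 0.732, 0.681, 0.0]
force: [-0.7, 0.4, 0.5]
grip_width: 0.098
```

```bash
python3 -c "
from h import *
c=capture('top');s=capture('side')
i=c['img'][135:240,230:390,::-1];cv2.imwrite('pics/e_z.png',cv2.resize(i,(800,525),interpolation=cv2.INTER_CUBIC))
save(s,'e_s.png')
print(readout.sense()['force'],readout.sense()['time_s'])
"
```

```text
[ 0.44977824 -0.2292048  -0.49435663] 30.95
```

View pics/e_z.png

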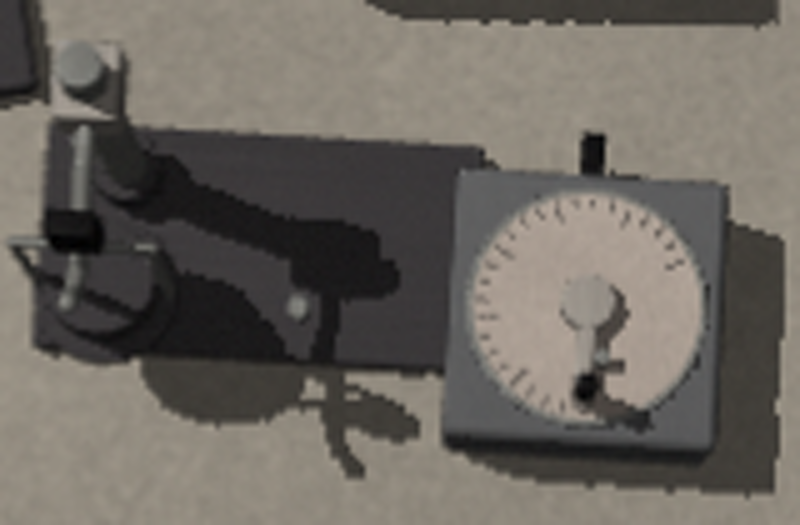

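View pics/e_s.png

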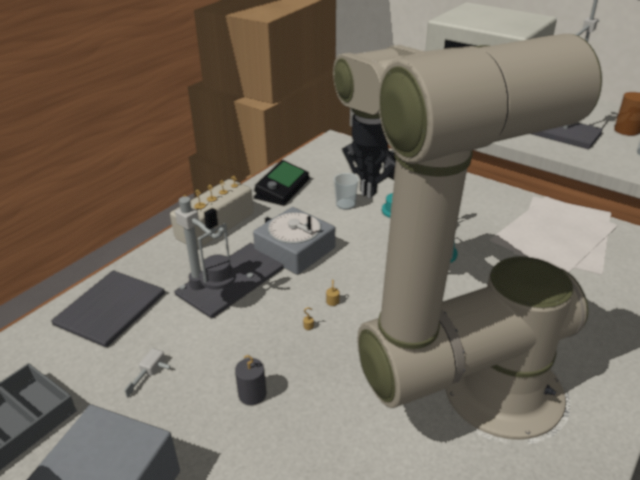

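Nothing changed after the re-push: the arm is home, the carrier hangs still, and the other things stand where they were. I'm handing it in.

```bash
python3 -c "
from rig import ctrl
print(ctrl.finish_job())"
```

```text
the job is handed in; nothing more can be done
None
```

The carrier hangs on the gauge's hook, let go, and the peak arm is pushed back against its zero stop. I handed the job in at about 31 s; no verdict was reported.

**Carrier**
- The last top view puts the bar's middle at about (618, 134), against an estimated hook seat at (617, 136). It hangs upright, and two side pictures 0.1 s apart showed no motion beyond noise.
- On release, the near finger briefly pressed the hook's upturned end with about 8 N. I narrowed the opening before rising, and the carrier stayed on the hook.

**Peak arm**
- I pushed it counter-clockwise with the fingertips in two stages, changing the wrist angle part-way, until the stop answered with about 30 N.
- The top view measured the arm at 174.1°. Home is 176° from the gauge's estimated yaw, or 173.5° from the stop pin's position. The side view gave 171.8°, more than the 0.06 rad tolerance away from the 176° estimate, though such readings are only good to a few degrees.
- To settle that, I pushed the arm again gently. Force rose at once from first contact to 7.7 N, so it was already on the stop.

**Other things:** the tall weight, both brass weights, the clamp and the glass look unmoved in the last pictures. I compared these by eye and did not measure them again.

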